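Tip out the mineral specimens and view them one by one

ROBOT

A 6-joint arm with a two-finger parallel gripper is mounted at the origin on the work surface. World frame = base frame: x ahead of the robot, y to its left, z up, the work surface at z = 0. Lengths are in m, angles in rad, forces in N, time in s.
With the tool pointing down it reaches from about 0.35 to 0.775 m from the base axis. Payload 7.3 kg.
Tool frame: the origin (TCP) lies at the very end of the fingers, on their centre line; the grasp point (between the pads) lies 19 mm behind it (robot.tcp_to_grasp is the distance from the TCP to the grasp point, in m); z points along the fingers, y is the direction in which the jaws open and shut (so a half turn about z gives the same grasp; the last joint's range is limited). The gripper opens to 92 mm and grips with 3 to 60 N. Pads are 19 mm wide; open, the fingers measure 130 mm over their backs; the gripper's body (75 mm by 190 mm) begins 47 mm behind the grasp point.
Start: joints at [-1.339, 0.342, 1.524, -0, 1.275, -0.146], TCP at [0.194, -0.488, 0.227] pointing down, gripper open.
Joint ranges: [-2.53, 2.53], [-0.77, 2.02], [0.04, 2.7], [-1, 4.14], [0.28, 2.66], [-3.11, 3.11]. Speed limits (rad/s): [2.57, 2.57, 3.14, 3.14, 3.14, 3.14].

INTERFACE

Orientations are given as [roll, pitch, yaw] about the fixed x, y, z axes, in that order (R = Rz(yaw) Ry(pitch) Rx(roll)).
In Python, from cell import robot gives the robot as it stands.
- The arm moves only by the tool arm_command, never from a script. Its argument "motion" is a list that holds one entry, the list of rows, each a list of 7 numbers: the turn, a rotation vector about the tool's x, y, z in units of 90 degrees (1.0 is 90 degrees), then the shift along the tool's x, y, z in units of 30 cm (1.0 is 30 cm), then the opening, from -1 (shut) to 1 (fully open). In form: [[[wx, wy, wz, tx, ty, tz, grip], ...]]. A call has 1 to 8 rows; each row is the pose to reach, as a shift and turn from the pose commanded when the call began, along the tool's axes at that moment; what a row does not reach only later rows make up. A row lasts 1/10 s, in which the tool goes at most 50 mm and 8.59 degrees, less where a joint would pass 70% of its speed; a pose out of reach is approached as far as the arm can. A call with a number of a shift or a turn outside -1 to 1 is refused whole. A call with a gripper value outside its range is refused whole. The fingers move at their own pace and stop on an object; "grip_force" is the grip in N (left out, the last holds). Time passes only in rows, so rows that repeat a pose let the fingers close. It gives the time, the measured TCP pose, the force and the opening at its end, in the units of the state.
- robot.observe(): the state, without advancing time (a new reading comes with each control period).
- robot.read_camera(name): name is "side" or "top"; returns a dict with "image" (420x560x3 uint8, red, green, blue), "z_map" (420x560 float32, m along the optical axis (not along the pixel's ray), 0 where there is no reading), "fov_y" (degrees; the focal length in pixels is half the picture's height over the tangent of half this angle, whatever the lens; pixels are square), "cx", "cy" (the principal point, pixels), "k1" (the pictures are not rectified: a ray, as slopes to the right and down, at radius r is drawn at 1 + k1 r^2 times it, then the intrinsics apply), "cam_to_world" (4x4, takes a point from camera to world coordinates). Camera axes: x right, y down, z forward; pixel columns grow to the right and rows downward; lengths in m; the calibration is good to about 2 mm. A picture is of the moment at which its call begins.
- robot.hand_in(): hands the job in, once; it reports no verdict.
The state is a dict: "time": time; "qpos": joint angles; "qvel": joint speeds; "joint_efforts": joint torques, N m; "tool_pos": TCP position; "tool_rot": TCP orientation; "contact_force": force on the tool from outside, world axes, zero at the start; "torque": the same for the moment, N m; "opening": finger opening in m.
Only numpy, scipy, OpenCV 4.12 (cv2) and the standard library are available. Lean on these libraries where they do the work, as an engineer would, in place of code of your own. Each camera call takes 0.05 s, during which the arm holds its last target.

TASK

Lift the cap off the specimen pot and set it flat in the blue cap holder, tip all the stones out of the pot into the white tray of the inspection stand, and stand the empty pot upright in the middle of the cork coaster. Then move the tray on its slides to bring the stones one after another centrally under the red pointer - red, yellow, green, blue, skipping colours that are not there - and hold it still there for two seconds each time. Finally slide the tray fully back to its stop at the end away from the pointer, with all stones still in it, and leave everything else on the bench alone.

Things in the scene. Friction and masses are not known exactly. Their poses are not given: they have to be found in the camera images.
- pot: grey straight round open pot, outside diameter 64, height 80, wall 3, floor 4 thick, about 120 g; origin at the centre of its underside, z along its axis towards the mouth. At the start it stands capped on the bench with 2 to 4 stones inside
- pot_mouth (a point): centre of the pot's mouth, 80 above the pot's origin
- cap: loose orange cap: disc of diameter 69, 5 thick, with a plug of diameter 48 reaching 6 below the disc into the pot (loose), and an upright round knob of diameter 20 reaching 22 above the disc; origin at the centre of the disc's underside (which rests on the pot's rim), z up along the knob
- cap_holder: fixed blue round dish, outside diameter 92, inside diameter 82, height 16, floor 4 thick; origin at the centre of its underside, z up. A cap set in it stands on its plug, the cap's origin then 10 above the holder's origin
- coaster: fixed round cork coaster, diameter 104, 4 thick; origin at the centre of its underside
- stone_red: chunky faceted red mineral stone, 18 x 15 x 16, 16 g; origin at its centre. May be absent
- stone_yellow: chunky faceted yellow mineral stone, 18 x 15 x 16, 16 g; origin at its centre. May be absent
- stone_green: chunky faceted green mineral stone, 18 x 15 x 16, 16 g; origin at its centre. May be absent
- stone_blue: chunky faceted blue mineral stone, 18 x 15 x 16, 16 g; origin at its centre. May be absent
- tray_in (a point): centre of the inner floor of the white open tray (inside 94 along its x by 84 along its y, walls 29 above this floor, 3 thick) carried by the crossed slides; its axes are the stand's axes, with the joints it moves. About 41 above the bench
- tray_handle (a point): top centre of the upright black round handle post of the tray, diameter 18, 50 tall above a flat bar, at y +120 from the tray's centre; grip it from above
- pointer_tip (a point): lower tip of the fixed red pointer under the black tube of the stand, about 15 above the tray's rim; its axes are the stand's: x across, y along the stand from the pointer towards the tray's loading end. The arm that carries the pointer comes from the -y side, 200 above the bench
- slide_y (a joint): long slide, m: 0 at the stop at the loading end (tray centre 220 in +y from the pointer), grows to 0.265 as the tray moves in the stand's -y, under and past the pointer; friction about 1.5 N
- slide_x (a joint): cross slide, m: -0.05 to 0.05, grows as the tray moves in the stand's +x; at 0 the tray's centre is in line with the pointer; friction about 1.5 N
- dropper_bottle: bystander: amber bottle, diameter 34, height 75
- petri_dish: bystander: flat glass dish, diameter 90, height 15
- magnifier: bystander: black hand lens lying flat, lens diameter 64, handle 90 long in its -x, 10 high
- eraser: bystander: green eraser 45 x 22 x 14
- sample_jar: bystander: closed glass jar, diameter 52, height 60
Not all that is in view belongs to the job. Of the things shaped like the cap, the orange one is meant.

How it is judged:
On the way, in this order (a step that is already met when the one before it is completed fails the run):
1. the cap is set in the cap holder (horizontal distance between cap and cap_holder below 0.009 m and z of cap in the frame of cap_holder below 0.014 m and angle between cap's own z axis and vertical below 0.15 rad and linear speed of cap below 0.03 m/s and contact force between the fingers and cap below 0.1 N), for 0.2 s.
2. the pot is tipped well over (more than 70 degrees) above the tray (angle between pot's own z axis and vertical above 1.22 rad and horizontal distance between pot_mouth and tray_in below 0.09 m), for 0.05 s.
3. all stones lie in the tray and the pot stands upright on the cork coaster, let go (x of stone_red in the frame of tray_in between -0.047 and 0.047 m and y of stone_red in the frame of tray_in between -0.042 and 0.042 m and z of stone_red in the frame of tray_in between 0 and 0.04 m and x of stone_yellow in the frame of tray_in between -0.047 and 0.047 m and y of stone_yellow in the frame of tray_in between -0.042 and 0.042 m and z of stone_yellow in the frame of tray_in between 0 and 0.04 m and x of stone_green in the frame of tray_in between -0.047 and 0.047 m and y of stone_green in the frame of tray_in between -0.042 and 0.042 m and z of stone_green in the frame of tray_in between 0 and 0.04 m and x of stone_blue in the frame of tray_in between -0.047 and 0.047 m and y of stone_blue in the frame of tray_in between -0.042 and 0.042 m and z of stone_blue in the frame of tray_in between 0 and 0.04 m and horizontal distance between pot and coaster below 0.022 m and height (world z) of pot below 0.008 m and angle between pot's own z axis and vertical below 0.1 rad and linear speed of pot below 0.03 m/s and contact force between the fingers and pot below 0.1 N), for 0.2 s.
4. the red stone lies in the tray under the pointer (centre within 7 mm of the tip, seen from above), at rest, for one second (horizontal distance between stone_red and pointer_tip below 0.007 m and z of stone_red in the frame of tray_in below 0.04 m and linear speed of stone_red below 0.01 m/s), for 1 s.
5. the yellow stone lies in the tray under the pointer (centre within 7 mm of the tip, seen from above), at rest, for one second (horizontal distance between stone_yellow and pointer_tip below 0.007 m and z of stone_yellow in the frame of tray_in below 0.04 m and linear speed of stone_yellow below 0.01 m/s), for 1 s.
6. the green stone lies in the tray under the pointer (centre within 7 mm of the tip, seen from above), at rest, for one second (horizontal distance between stone_green and pointer_tip below 0.007 m and z of stone_green in the frame of tray_in below 0.04 m and linear speed of stone_green below 0.01 m/s), for 1 s.
7. the blue stone lies in the tray under the pointer (centre within 7 mm of the tip, seen from above), at rest, for one second (horizontal distance between stone_blue and pointer_tip below 0.007 m and z of stone_blue in the frame of tray_in below 0.04 m and linear speed of stone_blue below 0.01 m/s), for 1 s.
At the end, for the whole second after the job is handed in: the cap lies flat in its holder (within 9 mm of the centre), the empty pot stands upright on the coaster (centre within 22 mm of the coaster's), all stones lie inside the tray, and the tray is back at the loading end of its long slide (within 10 mm of the stop) and at rest (horizontal distance between cap and cap_holder below 0.009 m and z of cap in the frame of cap_holder below 0.014 m and angle between cap's own z axis and vertical below 0.15 rad and linear speed of each of cap, pot below 0.03 m/s and horizontal distance between pot and coaster below 0.022 m and height (world z) of pot below 0.008 m and angle between pot's own z axis and vertical below 0.1 rad and x of stone_red in the frame of tray_in between -0.047 and 0.047 m and y of stone_red in the frame of tray_in between -0.042 and 0.042 m and z of stone_red in the frame of tray_in between 0 and 0.04 m and x of stone_yellow in the frame of tray_in between -0.047 and 0.047 m and y of stone_yellow in the frame of tray_in between -0.042 and 0.042 m and z of stone_yellow in the frame of tray_in between 0 and 0.04 m and x of stone_green in the frame of tray_in between -0.047 and 0.047 m and y of stone_green in the frame of tray_in between -0.042 and 0.042 m and z of stone_green in the frame of tray_in between 0 and 0.04 m and x of stone_blue in the frame of tray_in between -0.047 and 0.047 m and y of stone_blue in the frame of tray_in between -0.042 and 0.042 m and z of stone_blue in the frame of tray_in between 0 and 0.04 m and value of joint slide_y below 0.01 m and velocity of joint slide_x between -0.01 and 0.01 m/s and velocity of joint slide_y between -0.01 and 0.01 m/s); the robot touches nothing.
It fails at once if a bystander is moved more than 3 cm (distance of any of dropper_bottle, petri_dish, magnifier, eraser, sample_jar from where it was at the start of the episode above 0.03 m).
Of stone_red, stone_yellow, stone_green, stone_blue only 2 to 4 are there at a start; the rules pass over those that are not, and their reading is None.
At some moment in a run one of pot, stone_red, stone_yellow, stone_green, stone_blue may be knocked a few centimetres aside while the robot is not near it.
It also fails if it takes over 200 s, if anything falls off the work surface, if the arm or the gripper's body presses on something with over 40 N, if the wrist force passes 120 N, or if a joint passes its speed limit or range.

## Working session

There is one attempt and no reset: what is moved stays moved. The work goes in short steps, Python scripts to look and compute and a tool call to move; the robot and the scene stay as the last step left them, time stands still between calls to the robot, and variables do not carry over. Pictures are saved under pics/ and viewed, and the job is handed in when it is done.

Besides the shell and the picture viewer there is one more tool, called after "Request:" as name([rows], argument=value, ...), one row to a line, values as JSON. arm_command: Moves the arm, as the interface text tells. Its arguments: {"type":"object","properties":{"motion":{"type":"array"},"grip_force":{"type":"number"}},"required":["motion"]}

```bash
ls; mkdir -p pics; cat > h.py <<'E'
import numpy as np, cv2
from cell import robot
from scipy.spatial.transform import Rotation as R
def cam(name):
    return robot.read_camera(name)
def intr(c):
    H,W=c['image'].shape[:2]
    f=H/2/np.tan(np.radians(c['fov_y'])/2)
    return f,c['cx'],c['cy'],c['k1']
def rays(c,uv):
    f,cx,cy,k=intr(c)
    d=(np.asarray(uv,float).reshape(-1,2)-[cx,cy])/f
    p=d.copy()
    for _ in range(30):
        p=d/(1+k*(p**2).sum(1,keepdims=True))
    return p
def world(c,uv,z=None):
    uv=np.asarray(uv,float).reshape(-1,2)
    p=rays(c,uv)
    if z is None: z=c['z_map'][np.round(uv[:,1]).astype(int),np.round(uv[:,0]).astype(int)]
    P=np.c_[p*np.asarray(z).reshape(-1,1),np.ones(len(p))*z]
    T=np.asarray(c['cam_to_world'])
    return P@T[:3,:3].T+T[:3,3]
def plane(c,uv,h):
    p=rays(c,uv);T=np.asarray(c['cam_to_world'])
    d=np.c_[p,np.ones(len(p))]@T[:3,:3].T;o=T[:3,3]
    return o+d*((h-o[2])/d[:,2])[:,None]
def cloud(c):
    H,W=c['image'].shape[:2]
    v,u=np.mgrid[:H,:W]
    return world(c,np.c_[u.ravel(),v.ravel()],c['z_map'].ravel()).reshape(H,W,3)
def proj(c,X):
    T=np.asarray(c['cam_to_world']);f,cx,cy,k=intr(c)
    q=(np.atleast_2d(X)-T[:3,3])@T[:3,:3];s=q[:,:2]/q[:,2:]
    s=s*(1+k*(s**2).sum(1,keepdims=True))
    return s*f+[cx,cy]
def save(img,name,scale=1):
    if scale!=1: img=cv2.resize(img,None,fx=scale,fy=scale,interpolation=cv2.INTER_CUBIC)
    cv2.imwrite('pics/'+name,img[...,::-1])
E
python3 - <<'E'
from h import *
print(robot.observe(), robot.tcp_to_grasp)
for n in('top','side'):
    c=cam(n); save(c['image'],n+'0.png'); print(n,c['fov_y'],c['cx'],c['cy'],c['k1'],np.round(c['cam_to_world'],3).tolist())
    np.savez('pics/'+n+'0.npz',**c)
E
```

```text
pics
{'time': 0.0, 'qpos': array([-1.33899503e+00,  3.42734544e-01,  1.52503339e+00, -1.95116511e-05,
        1.27538321e+00, -1.45995529e-01]), 'qvel': array([-0.00065052,  0.00017796, -0.00035861,  0.00061264, -0.00012786,
       -0.00071188]), 'joint_efforts': array([-8.28577104e-04, -4.31244457e+01, -2.44216204e+01,  7.17143691e-02,
        5.60430670e-02, -1.42741069e-04]), 'tool_pos': array([ 0.19358043, -0.48756541,  0.22603311]), 'tool_rot': array([-3.14004803e+00, -2.08265602e-04,  3.77802363e-01]), 'contact_force': array([-0.27083594,  0.28652152, -0.49204649]), 'torque': array([-0.00998189,  0.00935923, -0.02842832]), 'opening': 0.09186847356526788} 0.0188
top 43.112075191193966 283.6953839126496 208.83913228260585 -0.20288700867157888 [[-0.009, -0.99, 0.138, 0.318], [-1.0, 0.008, -0.006, 0.115], [0.005, -0.138, -0.99, 1.515], [0.0, 0.0, 0.0, 1.0]]
side 56.3511114770125 276.9016763797539 209.58076703917084 -0.03074318550912007 [[-0.887, -0.329, 0.325, 0.211], [-0.462, 0.617, -0.637, 0.706], [0.009, -0.715, -0.699, 0.739], [0.0, 0.0, 0.0, 1.0]]
```

View pics/top0.png

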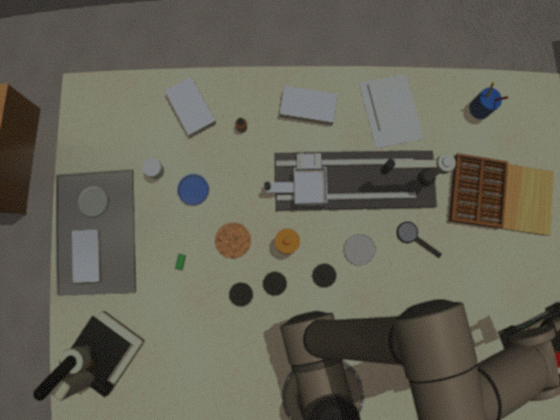

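View pics/side0.png

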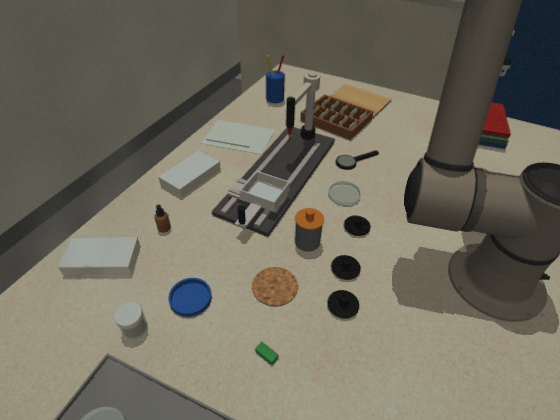

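The top view shows the orange-capped pot at (287,241), the blue holder at (193,190), the coaster at (233,240), the tray at (308,185) with its handle at (267,187), and the pointer tube near (388,166). Three black discs, at (241,294), (275,284) and (324,275), are also cap-shaped. Only the one at (287,241) is orange and sits on the grey pot. I'll check it enlarged and measure.

```bash
cat > m0.py <<'E'
from h import *
t=dict(np.load('pics/top0.npz')); s=dict(np.load('pics/side0.npz'))
a=t['image'][130:310,170:450]; b=s['image'][60:330,150:400]
save(np.vstack([cv2.resize(a,(560,360),interpolation=cv2.INTER_CUBIC)]),'crop_top.png')
save(b,'crop_side.png',2.2)
for n,c in(('top',t),('side',s)):
    X=cloud(c); hsv=cv2.cvtColor(c['image'],cv2.COLOR_RGB2HSV)
    ok=c['z_map']>0
    def comp(m,label):
        m=(m&ok).astype(np.uint8)
        k,L,st,ce=cv2.connectedComponentsWithStats(m)
        for i in np.argsort(-st[1:,4])[:3]+1:
            if st[i,4]<30: continue
            P=X[L==i]; 
            lo,hi=np.percentile(P,[1,99],axis=0)
            print(n,label,st[i,4],ce[i].round(0),'mid',((lo+hi)/2).round(4),'ext',(hi-lo).round(4),'zlohi',lo[2].round(4),hi[2].round(4))
    Hh,S,V=hsv[...,0],hsv[...,1],hsv[...,2]
    comp((Hh>105)&(Hh<125)&(S>140)&(V>60),'blue')
    comp((Hh>10)&(Hh<20)&(S>190)&(V>90)&(X[...,2]>0.06),'orange')
    comp((Hh>3)&(Hh<20)&(S>90)&(V>90)&(X[...,2]<0.03),'cork')
    comp((Hh>45)&(Hh<80)&(S>120),'green')
    red=((Hh<6)|(Hh>174))&(S>120)&(V>40)
    comp(red,'red')
E
python3 m0.py
```

```text
top blue 267 [490.  99.] mid [ 0.8334 -0.4958  0.0981] ext [0.0581 0.0603 0.0131] zlohi 0.0915 0.1047
top cork 990 [232. 240.] mid [0.4397 0.2519 0.0033] ext [0.0953 0.0949 0.0157] zlohi -0.0045 0.0112
top cork 850 [512. 196.] mid [ 0.5587 -0.5798  0.0155] ext [0.1889 0.0702 0.0234] zlohi 0.0038 0.0272
top cork 183 [ 2. 99.] mid [ 1.0339  1.2529 -0.4186] ext [0.1749 0.036  0.0227] zlohi -0.4299 -0.4072
top green 69 [180. 261.] mid [0.3793 0.4005 0.013 ] ext [0.0368 0.0178 0.0142] zlohi 0.0059 0.0201
top red 62 [557. 358.] mid [ 0.1079 -0.562   0.2814] ext [0.1087 0.263  0.4632] zlohi 0.0497 0.513
side blue 1227 [190. 297.] mid [0.5906 0.3697 0.0088] ext [0.0853 0.0866 0.0165] zlohi 0.0006 0.0171
side blue 444 [275.  87.] mid [ 0.8365 -0.4906  0.0513] ext [0.0597 0.0612 0.0966] zlohi 0.003 0.0996
side orange 330 [308. 219.] mid [0.4353 0.1012 0.0944] ext [0.0604 0.06   0.0259] zlohi 0.0814 0.1073
side cork 1401 [274. 286.] mid [0.4447 0.254  0.0034] ext [0.096  0.0973 0.006 ] zlohi 0.0004 0.0064
side cork 365 [365.  95.] mid [ 0.5468 -0.6739  0.0092] ext [0.1938 0.0863 0.0072] zlohi 0.0056 0.0128
side cork 239 [355. 102.] mid [ 0.5598 -0.5933  0.0111] ext [0.1915 0.0925 0.0083] zlohi 0.0069 0.0153
side green 236 [266. 353.] mid [0.3835 0.4044 0.0121] ext [0.0415 0.0244 0.0097] zlohi 0.0072 0.017
side red 680 [496. 121.] mid [ 0.0678 -0.6617  0.0284] ext [0.0905 0.2061 0.0581] zlohi -0.0006 0.0575
```

View pics/crop_top.png

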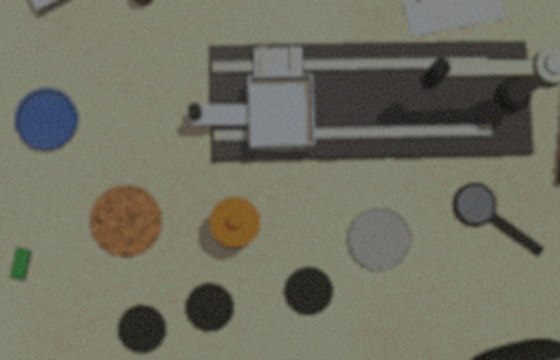

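View pics/crop_side.png

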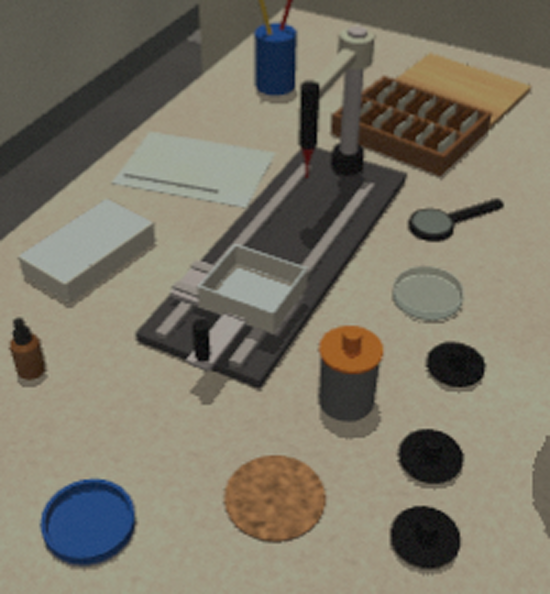

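The crops confirm that the only orange cap is the one on the pot, and the black discs are decoys. Next I'll refine the positions with both cameras.

```bash
cat > m1.py <<'E'
from h import *
t=dict(np.load('pics/top0.npz')); s=dict(np.load('pics/side0.npz'))
def fit(c,m,h,lab,r=None):
    k,L,st,ce=cv2.connectedComponentsWithStats(m.astype(np.uint8))
    i=1+np.argmax(st[1:,4]); cn=max(cv2.findContours((L==i).astype(np.uint8),cv2.RETR_EXTERNAL,cv2.CHAIN_APPROX_NONE)[0],key=len)[:,0]
    P=plane(c,cn,h)[:,:2]
    (x,y),rad=cv2.minEnclosingCircle(P.astype(np.float32))
    A=np.c_[2*P,np.ones(len(P))];q=np.linalg.lstsq(A,(P**2).sum(1),rcond=None)[0]
    print(lab,'px',ce[i].round(1),'minenc',round(x,4),round(y,4),'r',round(rad,4),'lsq',q[:2].round(4),np.sqrt(q[2]+q[0]**2+q[1]**2).round(4))
for n,c in(('top',t),('side',s)):
    hsv=cv2.cvtColor(c['image'],cv2.COLOR_RGB2HSV).astype(int);Hh,S,V=hsv[...,0],hsv[...,1],hsv[...,2]
    v,u=np.mgrid[:420,:560]
    near=lambda p,r:(u-p[0])**2+(v-p[1])**2<r*r
    hp=(193,190) if n=='top' else (190,297); kp=(233,240) if n=='top' else (274,286); op=(287,241) if n=='top' else (309,220)
    print(n,hsv[hp[1],hp[0]],hsv[kp[1],kp[0]],hsv[op[1],op[0]],hsv[260,260])
    fit(c,near(hp,30)&(Hh>100)&(Hh<130)&(S>110),0.016 if n=='top' else .012,n+' holder')
    fit(c,near(kp,35)&((Hh<17)|(Hh>170))&(S>90),0.004,n+' coaster')
    fit(c,near(op,20)&(Hh<25)&(S>150),0.085,n+' cap disc')
s_=cloud(s)
# tray points from side
X=s_; 
m=(abs(X[...,0]-.58)<.12)&(abs(X[...,1]-.05)<.2)&(X[...,2]>0.02)&(X[...,2]<.12)
save((m*255).astype(np.uint8)[...,None].repeat(3,2),'m.png')
E
python3 m1.py
```

```text
top [110 136 114] [ 12 132 116] [ 18 167 133] [ 33  40 134]
top holder px [193.1 189.9] minenc 0.5842 0.3653 r 0.0422 lsq [0.5846 0.3652] 0.0389
top coaster px [232.4 240.1] minenc 0.4404 0.2517 r 0.0509 lsq [0.4404 0.2519] 0.0491
top cap disc px [286.8 241. ] minenc 0.43 0.0977 r 0.0326 lsq [0.4301 0.0977] 0.0309
side [109 176 129] [ 14 134 133] [ 12 210 101] [ 23  46 160]
side holder px [189.7 296.6] minenc 0.5913 0.3696 r 0.0485 lsq [0.5913 0.3694] 0.0462
side coaster px [274.5 286. ] minenc 0.4451 0.2542 r 0.0522 lsq [0.4448 0.2541] 0.0507
side cap disc px [309.2 218.7] minenc 0.4349 0.1009 r 0.0353 lsq [0.4344 0.1009] 0.0334
```

```bash
cat >> h.py <<'E'
def rel(pos,rpy=None,Rm=None,base=None):
    """row numbers (turn/90deg, shift/0.3) from present measured pose to target"""
    o=robot.observe(); p0=o['tool_pos'];R0=R.from_euler('xyz',o['tool_rot'])
    if base is not None: p0,R0=base
    R1=R0 if (rpy is None and Rm is None) else (R.from_euler('xyz',rpy) if Rm is None else Rm)
    w=(R0.inv()*R1).as_rotvec()/(np.pi/2); s=R0.inv().apply(np.asarray(pos)-p0)/.3
    print('row',np.r_[w,s].round(3).tolist(),'rows>=',max(np.linalg.norm(w)*90/8.59,np.linalg.norm(s)*300/50).round(1))
def st():
    o=robot.observe(); print('t%.2f'%o['time'],'pos',o['tool_pos'].round(4),'rot',o['tool_rot'].round(3),'q',o['qpos'].round(3),'F',o['contact_force'].round(1),'open',round(o['opening'],4))
    open('log.txt','a').write(repr((o['qpos'].tolist(),o['tool_pos'].tolist(),o['tool_rot'].tolist()))+'\n')
E
cat > m2.py <<'E'
from h import *
s=dict(np.load('pics/side0.npz'));t=dict(np.load('pics/top0.npz'))
X=cloud(s)
for lab,uv in {'petri':(345,193),'mag':(346,161),'bottle':(162,220),'jar':(130,315),'bc1':(357,226),'bc2':(346,267),'bc3':(344,304),'boxbase':(312,77),'tube top':(291,98),'tube low':(290,120),'handle top':(241,208),'tray floor':(268,190)}.items():
    print(lab,world(s,[uv]).round(3))
st(); rel([.42,-.2,.226],[np.pi,0,1.2])
E
python3 m2.py
```

```text
petri [[ 0.415 -0.115  0.002]]
mag [[ 0.461 -0.245  0.01 ]]
bottle [[0.767 0.238 0.043]]
jar [[0.643 0.482 0.059]]
bc1 [[0.34  0.003 0.014]]
bc2 [[0.319 0.142 0.018]]
bc3 [[0.288 0.238 0.021]]
boxbase [[ 0.614 -0.296  0.224]]
tube top [[ 0.617 -0.166  0.219]]
tube low [[ 0.612 -0.154  0.159]]
handle top [[0.586 0.156 0.096]]
tray floor [[0.59  0.017 0.043]]
t0.10 pos [ 0.1936 -0.4876  0.2261] rot [-3.14  -0.     0.378] q [-1.339  0.343  1.525 -0.     1.275 -0.146] F [ 0.3 -1.1 -0.1] open 0.092
row [-0.001, -0.0, -0.523, 1.055, -0.613, 0.001] rows>= 7.3
```

Request:
arm_command([
  [[0, 0, -0.52, 0.99, -0.6, 0, 1], [0, 0, -0.52, 0.99, -0.6, 0, 1], [0, 0, -0.52, 0.99, -0.6, 0, 1], [0, 0, -0.52, 0.99, -0.6, 0, 1], [0, 0, -0.52, 0.99, -0.6, 0, 1], [0, 0, -0.52, 0.99, -0.6, 0, 1], [0, 0, -0.52, 0.99, -0.6, 0, 1], [0, 0, -0.52, 0.99, -0.6, 0, 1]],
])

```text
time: 0.9
tool_pos: [0.4056, -0.2067, 0.2266]
tool_rot: [-3.142, -0.002, 1.201]
contact_force: [-0.2, -1.1, -0.9]
opening: 0.0919
```

```bash
python3 - <<'E'
from h import *
st(); rel([.4325,.0993,.2],[np.pi,0,.2257+np.pi/2])
E
```

```text
t0.90 pos [ 0.4056 -0.2067  0.2266] rot [-3.142e+00 -2.000e-03  1.201e+00] q [-0.641  0.214  1.704  0.002  1.224 -0.272] F [-0.2 -1.1 -0.9] open 0.0919
row [0.0, -0.001, -0.379, 0.983, -0.285, 0.09] rows>= 6.2
```

Request:
arm_command([
  [[0, 0, -0.38, 0.983, -0.285, 0.09, 0], [0, 0, -0.38, 0.983, -0.285, 0.09, 0], [0, 0, -0.38, 0.983, -0.285, 0.09, 0], [0, 0, -0.38, 0.983, -0.285, 0.09, 0], [0, 0, -0.38, 0.983, -0.285, 0.09, 0], [0, 0, -0.38, 0.983, -0.285, 0.09, 0], [0, 0, -0.38, 0.983, -0.285, 0.09, 0], [0, 0, -0.38, 0.983, -0.285, 0.09, 0]],
])

```text
time: 1.7
tool_pos: [0.4319, 0.0952, 0.1993]
tool_rot: [-3.141, 0.0, 1.795]
contact_force: [-0.2, -0.7, 0.2]
opening: 0.0458
```

```bash
python3 - <<'E'
from h import *
st()
c=cam('side'); d=cam('top')
save(np.hstack([c['image'][90:300,200:400],d['image'][150:360,180:380]]),'a1.png',2)
o=robot.observe(); print(proj(c,o['tool_pos']),proj(d,o['tool_pos']))
rel([.4325,.0993,.0885])
E
```

```text
t1.70 pos [0.4319 0.0952 0.1993] rot [-3.141  0.     1.795] q [ 4.400e-02  2.190e-01  1.780e+00 -1.000e-03  1.144e+00 -1.800e-01] F [-0.2 -0.7  0.2] open 0.0458
[[315.1781125  179.05474774]] [[289.07406352 236.50628722]]
row [0.0, 0.0, 0.0, 0.019, 0.006, 0.37] rows>= 2.2
```

View pics/a1.png

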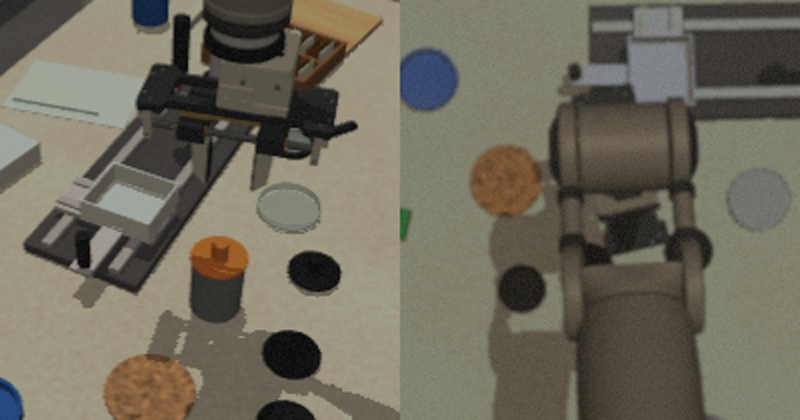

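The side crop shows the open fingers above the capped pot. Their tip midpoint is at about (315,181) and the projected TCP is (315,179), so the calibration is good to 1–2 px. Descending onto the knob.

Request:
arm_command([
  [[0, 0, 0, 0.019, 0.006, 0.25, 0], [0, 0, 0, 0.019, 0.006, 0.25, 0], [0, 0, 0, 0.019, 0.006, 0.32, 0], [0, 0, 0, 0.019, 0.006, 0.37, 0], [0, 0, 0, 0.019, 0.006, 0.37, 0], [0, 0, 0, 0.019, 0.006, 0.37, -1], [0, 0, 0, 0.019, 0.006, 0.37, -1], [0, 0, 0, 0.019, 0.006, 0.37, -1]],
], grip_force=15)

```text
time: 2.6
tool_pos: [0.4334, 0.1001, 0.0896]
tool_rot: [3.14, 0.0, 1.791]
contact_force: [-0.4, 0.4, 0.2]
opening: 0.0264
```

```bash
python3 - <<'E'
from h import *
st()
c=cam('side')
save(c['image'][130:290,220:400],'a2.png',3)
E
```

```text
t2.60 pos [0.4334 0.1001 0.0896] rot [3.14  0.    1.791] q [ 0.055  0.373  1.923 -0.     0.843 -0.165] F [-0.4  0.4  0.2] open 0.0264
```

View pics/a2.png

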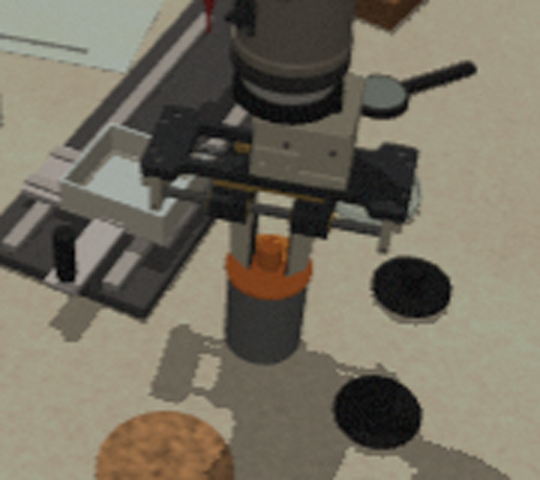

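The fingers straddle the knob, with the opening still closing at 26 mm. I'll let them finish.

Request:
arm_command([
  [[0, 0, 0, 0, 0, 0, -1], [0, 0, 0, 0, 0, 0, -1], [0, 0, 0, 0, 0, 0, -1], [0, 0, 0, 0, 0, 0, -1]],
])

```text
time: 3.05
tool_pos: [0.4332, 0.1004, 0.0894]
tool_rot: [3.14, 0.001, 1.792]
contact_force: [-0.2, -2.6, 5.8]
opening: 0.0193
```

Request:
arm_command([
  [[0, 0, 0, 0, 0, -0.05, -1], [0, 0, 0, 0, 0, -0.1, -1], [0, 0, 0, 0, 0, -0.2, -1], [0, 0, 0, 0, 0, -0.3, -1], [0, 0, 0, 0, 0, -0.4, -1], [0, 0, 0, 0, 0, -0.4, -1]],
])

```text
time: 3.65
tool_pos: [0.4346, 0.1009, 0.2122]
tool_rot: [3.134, 0.001, 1.792]
contact_force: [0.4, 0.1, -0.8]
opening: 0.0195
```

```bash
python3 - <<'E'
from h import *
st()
c=cam('side'); 
save(c['image'][90:300,180:400],'a3.png',3)
rel([.588,.3675,.2])
E
```

```text
t3.65 pos [0.4346 0.1009 0.2122] rot [3.134e+00 1.000e-03 1.792e+00] q [ 0.056  0.207  1.755  0.     1.171 -0.165] F [ 0.4  0.1 -0.8] open 0.0195
row [0.0, 0.0, 0.0, 0.755, 0.697, 0.036] rows>= 6.2
```

View pics/a3.png

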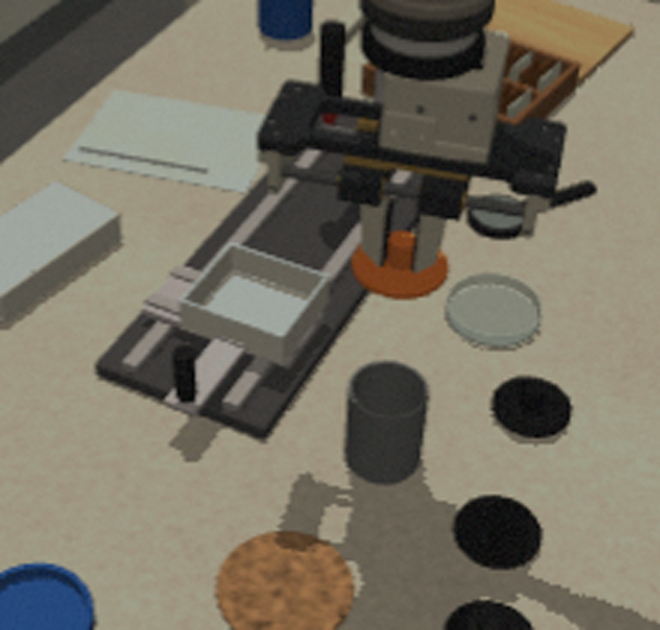

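The cap is held level at crop (400,275), and the open pot stands below it. Moving over the holder.

Request:
arm_command([
  [[0, 0, 0, 0.755, 0.697, 0.1, -1], [0, 0, 0, 0.755, 0.697, 0.1, -1], [0, 0, 0, 0.755, 0.697, 0.1, -1], [0, 0, 0, 0.755, 0.697, 0.1, -1], [0, 0, 0, 0.755, 0.697, 0.1, -1], [0, 0, 0, 0.755, 0.697, 0.1, -1], [0, 0, 0, 0.755, 0.697, 0.22, -1], [0, 0, 0, 0.755, 0.697, 0.22, -1]],
])

```text
time: 4.5
tool_pos: [0.5839, 0.3676, 0.1343]
tool_rot: [-3.129, 0.003, 1.794]
contact_force: [-1.4, -0.2, -1.7]
opening: 0.0197
```

```bash
cat > m3.py <<'E'
from h import *
st()
o=robot.observe()
import sys
for n in('side','top'):
    c=cam(n); np.savez('pics/%s_h.npz'%n,**c)
    hsv=cv2.cvtColor(c['image'],cv2.COLOR_RGB2HSV).astype(int);Hh,S,V=hsv[...,0],hsv[...,1],hsv[...,2]
    p=proj(c,o['tool_pos'])[0].astype(int); q=proj(c,[.588,.3675,.01])[0].astype(int); print(n,p,q)
    x0,y0=max(q[0]-60,0),max(q[1]-70,0)
    save(c['image'][y0:y0+110,x0:x0+130],'h_%s.png'%n,4)
    m=((Hh<20)&(S>150)&(V>40)).astype(np.uint8); v,u=np.mgrid[:420,:560]; m&=((u-p[0])**2+(v-p[1])**2<50**2)
    cn=cv2.findContours(m,cv2.RETR_EXTERNAL,cv2.CHAIN_APPROX_NONE)[0]
    if not len(cn): continue
    cn=max(cn,key=len)[:,0]
    # disc rim fit, disc plane at tool z -4mm
    P=plane(c,cn,o['tool_pos'][2]-.0065)
    print(len(cn),'orange',cv2.minEnclosingCircle(P[:,:2].astype(np.float32)), 'tool',o['tool_pos'])
E
python3 m3.py
```

```text
t4.50 pos [0.5839 0.3676 0.1343] rot [-3.129e+00  3.000e-03  1.794e+00] q [0.451 0.729 1.117 0.    1.308 0.228] F [-1.4 -0.2 -1.7] open 0.0197
side [184 261] [191 296]
107 orange ((0.5844196081161499, 0.3651825487613678), 0.03396214544773102) tool [0.58394128 0.36759927 0.13429389]
top [184 182] [192 189]
```

View pics/h_side.png

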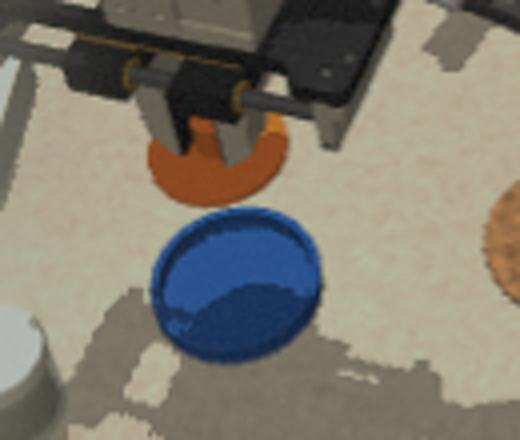

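View pics/h_top.png

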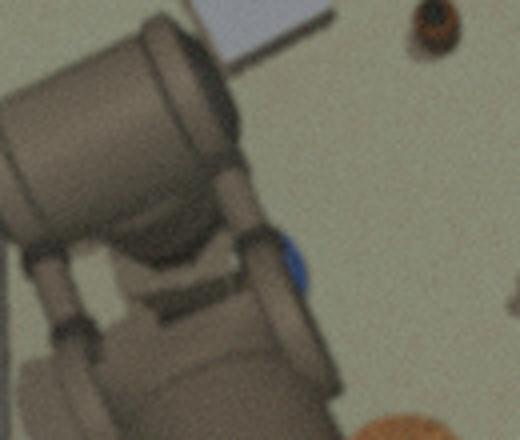

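```bash
cat >> h.py <<'E'
from scipy.optimize import minimize
def hullfit(c,mask,x0,r,zs,up=4):
    """fit xy of vertical cylinder (circles radius r_i at z_i) silhouette to mask"""
    a=np.linspace(0,2*np.pi,60)
    rs=np.broadcast_to(r,len(zs))
    ys,xs=np.nonzero(mask); u0,v0=xs.min()-8,ys.min()-8; w,h=xs.max()-u0+9,ys.max()-v0+9
    M=mask[max(v0,0):v0+h,max(u0,0):u0+w]; u0,v0=max(u0,0),max(v0,0)
    Mb=cv2.resize(M.astype(np.uint8),None,fx=up,fy=up,interpolation=cv2.INTER_NEAREST)>0
    def sil(p):
        X=np.vstack([np.c_[p[0]+ri*np.cos(a),p[1]+ri*np.sin(a),np.full(60,z)] for ri,z in zip(rs,zs)])
        q=(proj(c,X)-[u0-.5,v0-.5])*up-.5
        hu=cv2.convexHull(q.astype(np.float32))
        im=np.zeros(Mb.shape,np.uint8);cv2.fillPoly(im,[np.round(hu*16).astype(np.int32)],1,shift=4);return im>0
    f=lambda p:1-(sil(p)&Mb).sum()/(sil(p)|Mb).sum()
    r_=minimize(f,x0,method='Nelder-Mead',options=dict(initial_simplex=[x0,[x0[0]+.006,x0[1]],[x0[0],x0[1]+.006]],xatol=1e-4,fatol=1e-4))
    return r_.x,1-r_.fun
def blob(m,p,rad):
    v,u=np.mgrid[:m.shape[0],:m.shape[1]]; m=(m&((u-p[0])**2+(v-p[1])**2<rad**2)).astype(np.uint8)
    k,L,s,ce=cv2.connectedComponentsWithStats(m); i=1+np.argmax(s[1:,4])
    cn=max(cv2.findContours((L==i).astype(np.uint8),cv2.RETR_EXTERNAL,cv2.CHAIN_APPROX_NONE)[0],key=len)
    o=np.zeros_like(m);cv2.fillPoly(o,[cn],1);return o>0
def HSV(c):
    h=cv2.cvtColor(c['image'],cv2.COLOR_RGB2HSV).astype(int);return h[...,0],h[...,1],h[...,2]
E
cat > m4.py <<'E'
from h import *
for f,hp,kp in (('top0',(193,190),(233,240)),('side0',(190,297),(274,286)),('side_h',(190,297),(274,286))):
    c=dict(np.load('pics/%s.npz'%f)); H,S,V=HSV(c)
    print(f,'holder',hullfit(c,blob((H>100)&(H<130)&(S>105),hp,32),[.588,.3675],.046,[0,.016]))
    if f!='side_h':print(f,'coaster',hullfit(c,blob(((H<17)|(H>170))&(S>85),kp,36),[.442,.253],.052,[0,.004]))
E
python3 m4.py; python3 m3.py
```

```text
top0 holder (array([0.58797977, 0.36750787]), np.float64(0.7518408866621119))
top0 coaster (array([0.4406921 , 0.25179408]), np.float64(0.9314285714285714))
side0 holder (array([0.59423996, 0.36699408]), np.float64(0.9159204871060171))
side0 coaster (array([0.44567106, 0.25295088]), np.float64(0.9592114208021754))
side_h holder (array([0.59393333, 0.36695002]), np.float64(0.9187374076561451))
t4.60 pos [0.5857 0.3666 0.1402] rot [-3.136e+00  2.000e-03  1.792e+00] q [ 0.449  0.722  1.115 -0.     1.31   0.228] F [-1.1 -0.   0.1] open 0.0191
side [183 258] [191 296]
110 orange ((0.5862863063812256, 0.364776611328125), 0.03396398201584816) tool [0.58571311 0.36656321 0.14021485]
top [184 181] [192 189]
```

```bash
cat > ov.py <<'E'
from h import *
def over(c,items,box,name,k=6):
    u0,v0,w,h=box; im=cv2.resize(c['image'][v0:v0+h,u0:u0+w],None,fx=k,fy=k,interpolation=cv2.INTER_CUBIC).copy()
    a=np.linspace(0,2*np.pi,80)
    for (x,y,r,z,col) in items:
        q=(proj(c,np.c_[x+r*np.cos(a),y+r*np.sin(a),np.full(80,z)])-[u0-.5,v0-.5])*k-.5
        cv2.polylines(im,[np.round(q*16).astype(np.int32)],True,col,1,shift=4)
    save(im,name)
if __name__=='__main__':
    t=dict(np.load('pics/top0.npz')); s=dict(np.load('pics/side_h.npz'))
    Y=(255,255,0);W=(255,255,255)
    over(t,[(.586,.3665,.046,.016,Y),(.586,.3665,.046,0,W)],(165,160,60,60),'ov_t.png')
    over(s,[(.590,.3675,.046,.016,Y),(.590,.3675,.046,0,W)],(150,255,80,80),'ov_s.png')
E
python3 ov.py
```

```text
(no output)
```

View pics/ov_t.png

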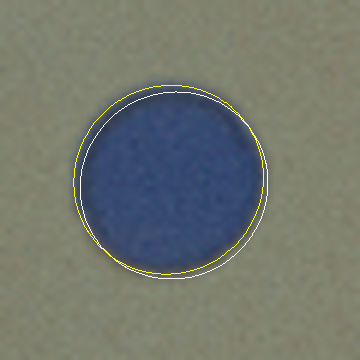

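View pics/ov_s.png

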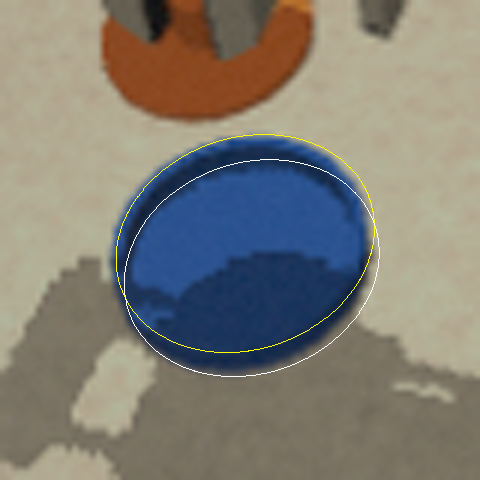

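```bash
python3 - <<'E'
from h import *
st(); rel([.589,.3683,.042],[np.pi,0,1.792])
E
```

```text
t4.70 pos [0.5872 0.3666 0.1437] rot [3.141 0.    1.791] q [ 0.448  0.718  1.113 -0.     1.31   0.228] F [-0.2  0.4 -0. ] open 0.0199
row [0.0, 0.0, -0.001, 0.004, 0.007, 0.339] rows>= 2.0
```

Request:
arm_command([
  [[0, 0, 0, 0.004, 0.005, 0.1, -1], [0, 0, 0, 0.004, 0.005, 0.2, -1], [0, 0, 0, 0.004, 0.005, 0.28, -1], [0, 0, 0, 0.004, 0.005, 0.335, -1], [0, 0, 0, 0.004, 0.005, 0.335, -1], [0, 0, 0, 0.004, 0.005, 0.335, -1]],
])

```text
time: 5.3
tool_pos: [0.5891, 0.3685, 0.0442]
tool_rot: [3.139, -0.0, 1.791]
contact_force: [-0.3, -0.9, 0.4]
opening: 0.0194
```

```bash
cat > m5.py <<'E'
from h import *
from ov import over
import sys
st(); o=robot.observe(); c=cam('side'); np.savez('pics/side_h2.npz',**c)
x,y,z=o['tool_pos']
over(c,[(.591,.368,.041,.016,(255,255,0)),(x,y,.0345,z-.0044,(0,255,0)),(x,y,.0345,z-.0094,(0,255,0))],(140,235,100,90),'h2.png',7)
E
python3 m5.py
```

```text
t5.30 pos [0.5891 0.3685 0.0442] rot [ 3.139 -0.     1.791] q [ 0.449  0.816  1.206 -0.     1.117  0.229] F [-0.3 -0.9  0.4] open 0.0194
```

View pics/h2.png

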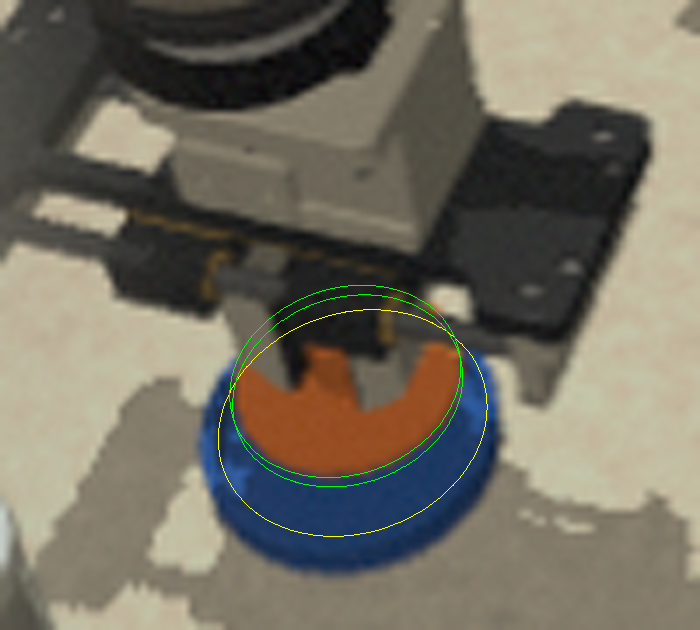

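The cap is above the dish, and the tool-based green outline matches it within a pixel, so the side camera agrees with the robot. I'll nudge 2 mm in x and lower.

Request:
arm_command([
  [[0, 0, 0, -0.003, 0.005, 0.02, -1], [0, 0, 0, -0.003, 0.005, 0.04, -1], [0, 0, 0, -0.003, 0.005, 0.06, -1], [0, 0, 0, -0.003, 0.005, 0.075, -1], [0, 0, 0, -0.003, 0.005, 0.08, -1], [0, 0, 0, -0.003, 0.005, 0.08, -1]],
])

```text
time: 5.95
tool_pos: [0.5897, 0.3682, 0.0189]
tool_rot: [-3.141, 0.0, 1.792]
contact_force: [-3.7, -1.4, 7.4]
opening: 0.0195
```

Contact force rises at z ≈ 0.019, which is the expected seating height. Releasing and retreating.

Request:
arm_command([
  [[0, 0, 0, 0, 0, 0, -0.2], [0, 0, 0, 0, 0, 0, -0.2], [0, 0, 0, 0, 0, 0, -0.2], [0, 0, 0, 0, 0, -0.1, -0.2], [0, 0, 0, 0, 0, -0.3, -0.2], [0, 0, 0, 0, 0, -0.5, 0], [0, 0, 0, 0, 0, -0.6, 0], [0, 0, 0, 0, 0, -0.6, 0]],
])

```text
time: 6.75
tool_pos: [0.5931, 0.3699, 0.2074]
tool_rot: [3.126, -0.003, 1.792]
contact_force: [0.3, -1.0, 1.0]
opening: 0.0456
```

```bash
cat > m6.py <<'E'
from h import *
from ov import over
st(); c=cam('side'); np.savez('pics/side_h3.npz',**c)
over(c,[(.591,.368,.041,.016,(255,255,0)),(.591,.368,.0345,.015,(0,255,0))],(140,235,100,90),'h3.png',6)
t=cam('top'); np.savez('pics/top_h3.npz',**t); save(t['image'],'top_h3.png')
H,S,V=HSV(c); m=(H<20)&(S>150); v,u=np.nonzero(m&(np.hypot(np.mgrid[:420,:560][1]-190,np.mgrid[:420,:560][0]-295)<40)); print(len(u),u.min(),u.max(),v.min(),v.max())
E
python3 m6.py
```

```text
t6.75 pos [0.5931 0.3699 0.2074] rot [ 3.126e+00 -3.000e-03  1.792e+00] q [ 0.448  0.68   1.009 -0.     1.437  0.227] F [ 0.3 -1.   1. ] open 0.0456
662 176 206 282 308
```

View pics/h3.png

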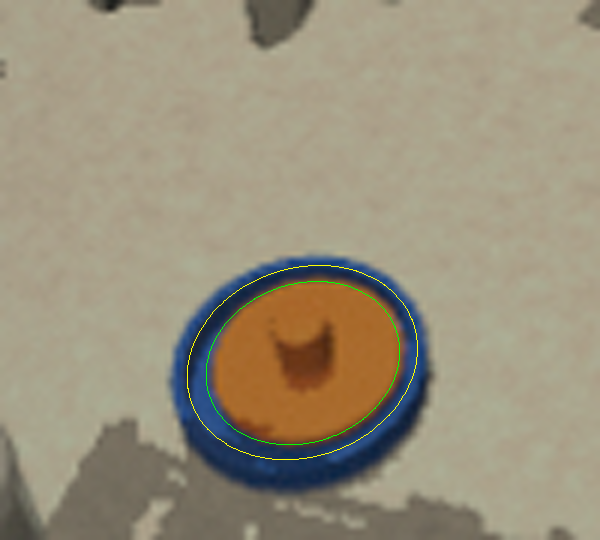

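View pics/top_h3.png

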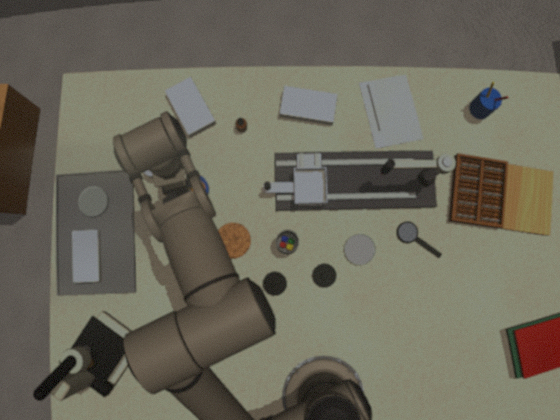

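The crop shows the orange cap flat in the blue dish, about 2 mm off centre. The top view shows coloured stones in the open pot at (287,242). Next I'll move above the pot and test the sideways tilt.

```bash
python3 - <<'E'
from h import *
t=dict(np.load('pics/top_h3.npz')); s=dict(np.load('pics/side_h3.npz'))
a=cv2.resize(t['image'][215:270,260:315],(550,550),interpolation=cv2.INTER_CUBIC);save(a,'pot1.png')
rel([.435,.1,.33],[np.pi,0,1.571])
E
```

```text
row [0.002, -0.001, 0.14, -0.76, -0.7, -0.437] rows>= 6.7
```

View pics/pot1.png

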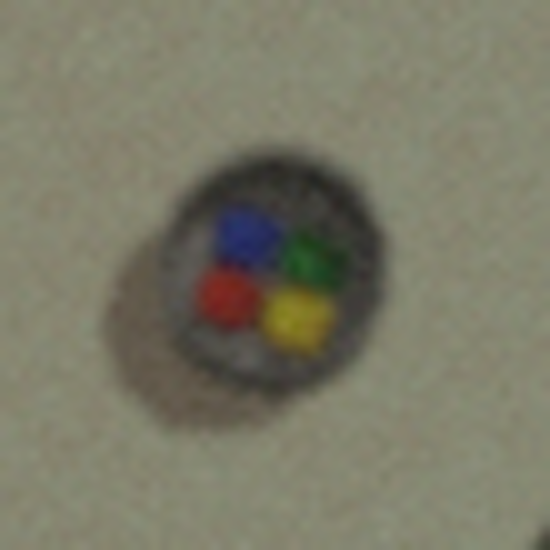

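All four stones are in the pot.

Request:
arm_command([
  [[0, 0, 0.14, -0.76, -0.7, -0.437, 0.9], [0, 0, 0.14, -0.76, -0.7, -0.437, 0.9], [0, 0, 0.14, -0.76, -0.7, -0.437, 0.9], [0, 0, 0.14, -0.76, -0.7, -0.437, 0.9], [0, 0, 0.14, -0.76, -0.7, -0.437, 0.9], [0, 0, 0.14, -0.76, -0.7, -0.437, 0.9], [0, 0, 0.14, -0.76, -0.7, -0.437, 0.9], [0, 0, 0.14, -0.76, -0.7, -0.437, 0.9]],
])

```text
time: 7.65
tool_pos: [0.4336, 0.0973, 0.3298]
tool_rot: [3.141, 0.001, 1.568]
contact_force: [-0.5, 1.2, -0.7]
opening: 0.0875
```

```bash
python3 -c "
from h import *
st()"
```

```text
t7.65 pos [0.4336 0.0973 0.3298] rot [3.141e+00 1.000e-03 1.568e+00] q [ 4.900e-02  1.250e-01  1.527e+00 -1.000e-03  1.489e+00  5.100e-02] F [-0.5  1.2 -0.7] open 0.0875
```

Request:
arm_command([
  [[0, 0.35, 0, 0, 0, 0, 0.9], [0, 0.35, 0, 0, 0, 0, 0.9], [0, 0.35, 0, 0, 0, 0, 0.9], [0, 0.35, 0, 0, 0, 0, 0.9], [0, 0.35, 0, 0, 0, 0, 0.9]],
])

```text
time: 8.15
tool_pos: [0.4348, 0.0985, 0.3262]
tool_rot: [-3.133, -0.553, 1.563]
contact_force: [0.0, 0.6, -0.5]
opening: 0.0871
```

```bash
python3 -c "
from h import *
st()
o=robot.observe();print(R.from_euler('xyz',o['tool_rot']).as_matrix().round(3))"
```

```text
t8.15 pos [0.4348 0.0985 0.3262] rot [-3.133 -0.553  1.563] q [-0.33   0.147  1.64   0.519  1.559 -0.385] F [ 0.   0.6 -0.5] open 0.0871
[[ 0.007  1.    -0.004]
 [ 0.851 -0.004  0.525]
 [ 0.525 -0.007 -0.851]]
```

```bash
cat > kin.py <<'E'
import numpy as np
from scipy.spatial.transform import Rotation as R
from scipy.optimize import least_squares
def Rz(a):return R.from_euler('z',a)
def Ry(a):return R.from_euler('y',a)
def fk(q,p,sg=1,off=np.pi/2):
    a0,z0,L1,L2,Lt,d=p[:6]; e=p[6] if len(p)>6 else 0
    j=q
    w=np.array([a0+L1*np.sin(j[1])+L2*np.sin(j[1]+j[2]),d,z0+L1*np.cos(j[1])+L2*np.cos(j[1]+j[2])])
    Rt=Rz(j[0])*Ry(j[1]+j[2])*Rz(j[3])*Ry(j[4])*Rz(sg*j[5]+off)
    # e: lateral wrist offset after j4
    return Rz(j[0]).apply(w)+(Rz(j[0])*Ry(j[1]+j[2])*Rz(j[3])).apply([0,e,0])+Rt.apply([0,0,Lt]),Rt
if __name__=='__main__':
    D=[eval(l) for l in open('log.txt')]
    for sg in(1,-1):
        for off in(np.pi/2,-np.pi/2):
            print(sg,off,[round((R.from_euler('xyz',r).inv()*fk(q,np.zeros(6),sg,off)[1]).magnitude(),3) for q,_,r in D][-3:])
    f=lambda p:np.concatenate([fk(q,p)[0]-x for q,x,_ in D])
    s=least_squares(f,[0,.3,.4,.4,.2,.05,.0]); print(s.x.round(4),abs(s.fun).max())
    f6=lambda p:f(np.r_[p,0]); s=least_squares(f6,[0,.3,.4,.4,.2,.07]); print(s.x.round(4),abs(s.fun).max())
E
python3 kin.py
```

```text
1 1.5707963267948966 [0.0, 0.0, 0.0]
1 -1.5707963267948966 [3.142, 3.142, 3.142]
-1 1.5707963267948966 [0.455, 0.103, 0.77]
-1 -1.5707963267948966 [2.687, 3.039, 2.372]
[-0.0154  0.1746  0.5073  0.3801  0.314   0.0787 -0.0022] 0.016157685088884655
[-0.0151  0.1745  0.5072  0.3797  0.3141  0.0766] 0.016210661395235637
```

```bash
cat > kin2.py <<'E'
from kin import *
D=[eval(l) for l in open('log.txt')]
def fk2(q,p):
    a0,z0,L1,L2,Lt,d,b,g=p; j=q; ph=j[1]+j[2]
    w=np.array([a0+L1*np.sin(j[1])+L2*np.sin(ph)+b*np.cos(ph),d,z0+L1*np.cos(j[1])+L2*np.cos(ph)-b*np.sin(ph)])
    Rt=Rz(j[0])*Ry(ph)*Rz(j[3])*Ry(j[4])
    return Rz(j[0]).apply(w)+Rt.apply([g,0,Lt]),Rt*Rz(j[5]+np.pi/2)
if __name__=='__main__':
    f=lambda p:np.concatenate([fk2(q,p)[0]-x for q,x,_ in D])
    s=least_squares(lambda p:np.r_[f(p),1e-3*(p-[0,.3,.4,.4,.25,.076,0,0])],[0,.3,.4,.4,.2,.07,0,0]); print(s.x.round(4));print(f(s.x).reshape(-1,3).round(4)); print([np.round(d[0],2).tolist() for d in D])
E
python3 kin2.py
```

```text
[-0.      0.2229  0.5062  0.3796  0.3181  0.0764  0.0465 -0.    ]
[[ 0. -0. -0.]
 [ 0. -0. -0.]
 [ 0. -0. -0.]
 [-0. -0. -0.]
 [ 0. -0. -0.]
 [-0. -0.  0.]
 [-0. -0.  0.]
 [-0. -0.  0.]
 [-0. -0.  0.]
 [-0. -0.  0.]
 [ 0.  0.  0.]
 [ 0.  0. -0.]]
[[-1.34, 0.34, 1.52, -0.0, 1.28, -0.15], [-0.64, 0.21, 1.7, 0.0, 1.22, -0.27], [0.04, 0.22, 1.78, -0.0, 1.14, -0.18], [0.05, 0.37, 1.92, -0.0, 0.84, -0.17], [0.06, 0.21, 1.76, 0.0, 1.17, -0.17], [0.45, 0.73, 1.12, 0.0, 1.31, 0.23], [0.45, 0.72, 1.11, -0.0, 1.31, 0.23], [0.45, 0.72, 1.11, -0.0, 1.31, 0.23], [0.45, 0.82, 1.21, -0.0, 1.12, 0.23], [0.45, 0.68, 1.01, -0.0, 1.44, 0.23], [0.05, 0.13, 1.53, -0.0, 1.49, 0.05], [-0.33, 0.15, 1.64, 0.52, 1.56, -0.38]]
```

The kinematic model fits all logged poses exactly, with the wrist centre 318 mm from the TCP. I'll use it to check a tilted grasp and pour plan, and measure the tray, stand and pot precisely.

```bash
cat > plan.py <<'E'
from kin2 import *
P=np.array([0,.2229,.5062,.3796,.3181,.0764,.0465,0])
lo=np.array([-2.53,-.77,.04,-1,.28,-3.11]);hi=np.array([2.53,2.02,2.7,4.14,2.66,3.11])
def tool(az,tilt):
    """z axis=(sin tilt*u,-cos tilt); jaw (y) horizontal perp to u; for az=90deg tilt=0 -> yaw 1.571 roll pi"""
    u=np.array([np.cos(az),np.sin(az),0]);z=np.sin(tilt)*u+[0,0,-np.cos(tilt)]
    y=np.array([np.sin(az),-np.cos(az),0]);x=np.cross(y,z);return R.from_matrix(np.c_[x,y,z])
def ik(pos,Rm,q0):
    def f(q):
        p,r=fk2(q,P);return np.r_[(p-pos)*10,(Rm.inv()*r).as_rotvec()]
    s=least_squares(f,np.clip(q0,lo+1e-3,hi-1e-3),bounds=(lo,hi));return s.x,np.abs(s.fun).max()
def tcp_from_grasp(G,Rm): return np.asarray(G)+Rm.apply([0,0,.0188])
if __name__=='__main__':
    D2=np.radians
    for al in (45,35):
      for name,G,az,tl in [('grasp',(.434,.1005,.055),90,-al),('coaster',(.445,.253,.06),90,-al),('coaster70',(.445,.253,.06),70,-al),('coaster45',(.445,.253,.06),45,-al)]+[('pour%d'%a,(.58,.03,.135),a,t) for a in(90,70,45,20) for t in(-al,30,90)]:
        Rm=tool(D2(az),D2(tl)); q=[.05,.3,1.7,tl/60,1.2,0]
        best=min((ik(tcp_from_grasp(G,Rm),Rm,qq) for qq in (q,[.3,.5,1.5,tl/60,1.5,0.],[-.3,.3,1.8,tl/60,1.5,.8])),key=lambda s:s[1])
        w=fk2(best[0],P)[0]-fk2(best[0],P)[1].apply([0,0,.3181])
        print(al,name,tl,best[0].round(2),'err%.3f'%best[1],'wrist',w.round(3))
E
python3 plan.py
python3 - <<'E'
from h import *
c=cam('side');np.savez('pics/side_p.npz',**c);t=cam('top');np.savez('pics/top_p.npz',**t)
save(c['image'][60:260,180:380],'p_s.png',3);save(t['image'],'p_t.png')
E
```

```text
45 grasp -45 [ 0.48  0.73  1.77 -0.74  1.19  0.96] err0.000 wrist [0.434 0.312 0.267]
45 coaster -45 [ 0.69  0.86  1.43 -0.58  1.45  0.94] err0.000 wrist [0.445 0.465 0.272]
45 coaster70 -45 [ 0.61  0.92  1.28 -0.42  1.63  1.08] err0.000 wrist [0.517 0.452 0.272]
45 coaster45 -45 [ 0.49  0.96  1.16 -0.21  1.77  1.31] err0.000 wrist [0.595 0.403 0.272]
45 pour90 -45 [ 0.27  0.73  1.44 -0.78  1.32  0.61] err0.000 wrist [0.58  0.242 0.347]
45 pour90 30 [-0.33  0.61  1.52  0.52  1.24 -0.57] err0.000 wrist [ 0.58  -0.12   0.394]
45 pour90 90 [-0.55  1.07  1.43  1.11  1.89 -1.  ] err0.000 wrist [ 0.58  -0.269  0.135]
45 pour70 -45 [ 0.23  0.83  1.23 -0.63  1.58  0.74] err0.000 wrist [0.652 0.229 0.347]
45 pour70 30 [-0.35  0.54  1.68  0.62  1.03 -0.36] err0.000 wrist [ 0.529 -0.111  0.394]
45 pour70 90 [-0.63  0.99  1.74  1.32  1.68 -1.17] err0.000 wrist [ 0.478 -0.251  0.135]
45 pour45 -45 [ 0.14  0.94  0.99 -0.46  1.86  0.94] err0.000 wrist [0.73  0.18  0.347]
45 pour45 30 [-0.32  0.45  1.84  0.73  0.74 -0.05] err0.000 wrist [ 0.474 -0.076  0.394]
45 pour45 90 [-0.65  0.95  2.09  1.71  1
[... 1027 characters left out ...]
70 30 [-0.35  0.54  1.68  0.62  1.03 -0.36] err0.000 wrist [ 0.529 -0.111  0.394]
35 pour70 90 [-0.63  0.99  1.74  1.32  1.68 -1.17] err0.000 wrist [ 0.478 -0.251  0.135]
35 pour45 -35 [ 0.11  0.84  1.1  -0.37  1.69  0.94] err0.000 wrist [0.701 0.151 0.38 ]
35 pour45 30 [-0.32  0.45  1.84  0.73  0.74 -0.05] err0.000 wrist [ 0.474 -0.076  0.394]
35 pour45 90 [-0.65  0.95  2.09  1.71  1.56 -1.47] err0.000 wrist [ 0.368 -0.182  0.135]
35 pour20 -35 [ 0.02  0.9   0.98 -0.2   1.84  1.24] err0.000 wrist [0.741 0.089 0.38 ]
35 pour20 30 [-0.22  0.39  1.95  0.68  0.44  0.43] err0.000 wrist [ 0.439 -0.021  0.394]
35 pour20 90 [-0.49  1.    2.36  2.29  1.72 -1.74] err0.000 wrist [ 0.299 -0.072  0.135]
```

View pics/p_s.png

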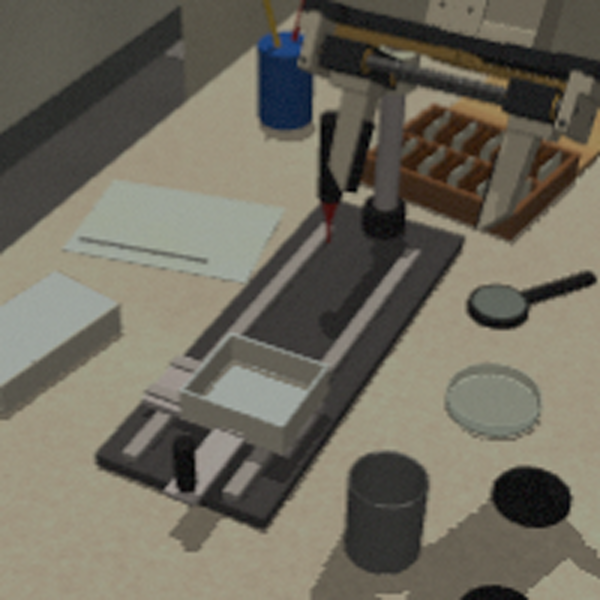

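The side crop shows the tray at crop (258,385), the handle top at (185,440), the pointer tip at (328,240), and the pot at (388,510) clear of everything. All planned poses are reachable. Enlarging the tray and pointer now.

```bash
python3 - <<'E'
from h import *
c=dict(np.load('pics/side_p.npz'))
a=cv2.resize(c['image'][160:250,210:310],None,fx=8,fy=8,interpolation=cv2.INTER_CUBIC); save(a[:600],'tr1.png')
a=cv2.resize(c['image'][90:170,260:340],None,fx=7,fy=7,interpolation=cv2.INTER_CUBIC); save(a,'po1.png')
E
```

```text
(no output)
```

View pics/tr1.png

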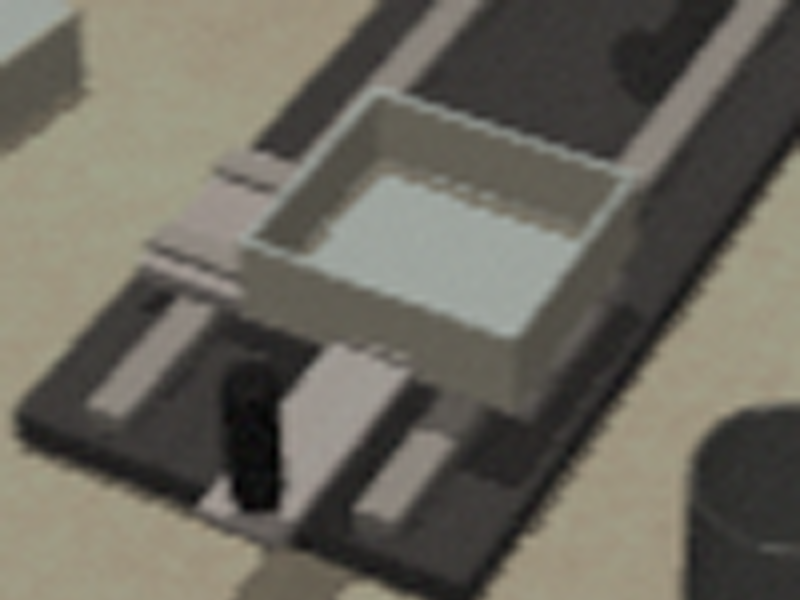

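View pics/po1.png

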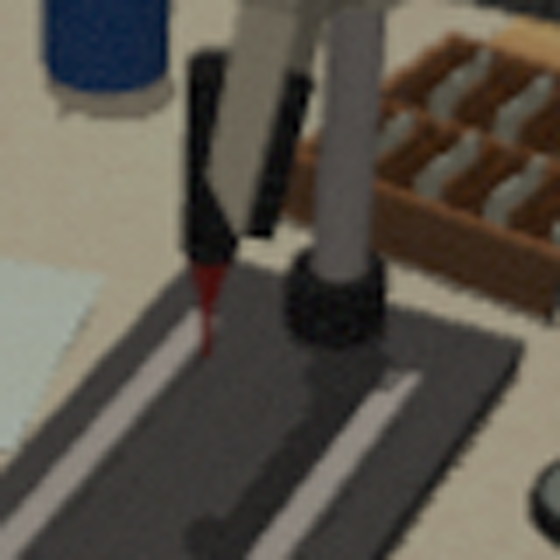

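```bash
cat > m7.py <<'E'
from h import *
c=dict(np.load('pics/side_p.npz'))
f=lambda p,k,o:(np.array(p,float)+.5)/k-.5+np.array(o)
A,B,C,D=[plane(c,f(p,8,(210,160)),.070)[0] for p in((380,92),(635,175),(515,338),(243,240))]
print('corners',A.round(4),B.round(4),C.round(4),D.round(4)); ce=(A+B+C+D)/4; print('centre',ce.round(4))
print('lens AB DC',np.linalg.norm(A-B),np.linalg.norm(D-C),'AD BC',np.linalg.norm(A-D),np.linalg.norm(B-C))
for p,q in((B,A),(C,D),): print('x-dir',np.degrees(np.arctan2(*(q-p)[[1,0]])))
for p,q in((A,D),(B,C)): print('y-dir',np.degrees(np.arctan2(*(q-p)[[1,0]])))
tip=plane(c,f((207,354),7,(260,90)),.085)[0]; print('tip',tip.round(4)); 
d=ce-tip; print('d',d.round(4),np.hypot(d[0],d[1]))
X=cloud(c); m=(X[...,2]>.085)&(X[...,2]<.11)&(abs(X[...,0]-.585)<.03)&(abs(X[...,1]-.155)<.03); print('handle',m.sum(),X[m].mean(0).round(4),np.percentile(X[m],[2,98],axis=0).round(4))
H,S,V=HSV(c)
for lab,h,r in(('pot',None,None),):
    Xp=X[(X[...,2]>.02)&(X[...,2]<.083)&(abs(X[...,0]-.434)<.06)&(abs(X[...,1]-.1)<.06)]
    print('pot cloud',np.percentile(Xp,[1,99],axis=0).round(4))
m=((X[...,2]>.012)&(X[...,2]<.09)&(abs(X[...,0]-.434)<.07)&(abs(X[...,1]-.1)<.07)); 
p=proj(c,[.434,.1,.04])[0]; mm=blob((V<75)|m,p,32); save((mm*255).astype(np.uint8)[160:270,250:370,None].repeat(3,2),'pm.png',4)
print(hullfit(c,blob(m,p,35),[.434,.1],.032,[0.012,.08]))
E
python3 m7.py
```

```text
corners [ 0.6379 -0.0103  0.07  ] [ 0.5425 -0.0122  0.07  ] [0.5407 0.0757 0.07  ] [0.6393 0.0762 0.07  ]
centre [0.5901 0.0324 0.07  ]
lens AB DC 0.09544057208359166 0.09857109147488612 AD BC 0.0865463918906821 0.08787438924905144
x-dir 1.1180917162676305
x-dir 0.314384786442217
y-dir 89.08168370368966
y-dir 91.14771647375505
tip [ 0.6169 -0.1631  0.085 ]
d [-0.0268  0.1955 -0.015 ] 0.19733935658247256
handle 50 [0.5889 0.1542 0.0922] [[0.582  0.1448 0.086 ]
 [0.5966 0.161  0.0959]]
pot cloud [[0.4048 0.0677 0.0213]
 [0.4657 0.131  0.0803]]
(array([0.43604137, 0.09866704]), np.float64(0.9594396264176117))
```

```bash
cat > g1.py <<'E'
from h import *
from plan import tool,tcp_from_grasp
D=np.radians
st(); Rm=tool(D(90),D(-45)); z=Rm.as_matrix()[:,2]; G=np.array([.4345,.100,.055])
pre=tcp_from_grasp(G,Rm)-.13*z; print(pre)
rel(pre,Rm=Rm); rel(pre+[0,0.03,.1],Rm=Rm)
E
python3 g1.py
```

```text
t8.25 pos [0.435  0.0996 0.3279] rot [-3.137 -0.549  1.568] q [-0.325  0.144  1.637  0.516  1.558 -0.382] F [ 0.2  0.3 -0.1] open 0.087
[0.4345     0.17863027 0.13363027]
row [-0.002, -0.849, -0.0, -0.113, 0.0, 0.69] rows>= 8.9
row [-0.002, -0.849, -0.0, 0.146, -0.001, 0.458] rows>= 8.9
```

Request:
arm_command([
  [[0, -0.849, 0, 0.146, 0, 0.458, 0.9], [0, -0.849, 0, 0.146, 0, 0.458, 0.9], [0, -0.849, 0, 0.146, 0, 0.458, 0.9], [0, -0.849, 0, 0.146, 0, 0.458, 0.9], [0, -0.849, 0, 0.146, 0, 0.458, 0.9], [0, -0.849, 0, 0.146, 0, 0.458, 0.9], [0, -0.849, 0, 0.146, 0, 0.458, 0.9], [0, -0.849, 0, 0.146, 0, 0.458, 0.9]],
])

```text
time: 9.05
tool_pos: [0.4351, 0.2117, 0.2362]
tool_rot: [3.134, 0.643, 1.571]
contact_force: [-0.2, -0.3, -1.0]
opening: 0.0871
```

```bash
python3 g1.py
```

```text
t9.05 pos [0.4351 0.2117 0.2362] rot [3.134 0.643 1.571] q [ 0.62   0.507  1.417 -0.516  1.615  0.699] F [-0.2 -0.3 -1. ] open 0.0871
[0.4345     0.17863027 0.13363027]
row [0.005, -0.09, -0.0, 0.117, -0.005, 0.34] rows>= 2.2
row [0.005, -0.09, -0.0, -0.003, -0.002, 0.013] rows>= 0.9
```

Request:
arm_command([
  [[0.003, -0.088, 0, 0.117, -0.003, 0.34, 0.9], [0.003, -0.088, 0, 0.117, -0.003, 0.34, 0.9], [0.003, -0.088, 0, 0.117, -0.003, 0.34, 0.9], [0.003, -0.088, 0, 0.117, -0.003, 0.34, 0.9], [0.003, -0.088, 0, 0.117, -0.003, 0.34, 0.9]],
])

```text
time: 9.55
tool_pos: [0.4353, 0.1778, 0.1346]
tool_rot: [3.14, 0.774, 1.568]
contact_force: [-0.7, -0.7, -0.4]
opening: 0.0871
```

```bash
cat >> g1.py <<'E'
rel(tcp_from_grasp(G,Rm),Rm=Rm)
c=cam('side');np.savez('pics/side_q.npz',**c);save(c['image'][120:300,200:400],'q_s.png',4)
t=cam('top');save(t['image'][170:300,180:350],'q_t.png',4)
E
python3 g1.py
```

```text
t9.55 pos [0.4353 0.1778 0.1346] rot [3.14  0.774 1.568] q [ 0.614  0.655  1.55  -0.612  1.471  0.849] F [-0.7 -0.7 -0.4] open 0.0871
[0.4345     0.17863027 0.13363027]
row [-0.0, -0.007, -0.001, 0.004, -0.003, 0.0] rows>= 0.1
row [-0.0, -0.007, -0.001, -0.157, -0.003, -0.308] rows>= 2.1
row [-0.0, -0.007, -0.001, -0.001, -0.002, 0.434] rows>= 2.6
```

View pics/q_s.png

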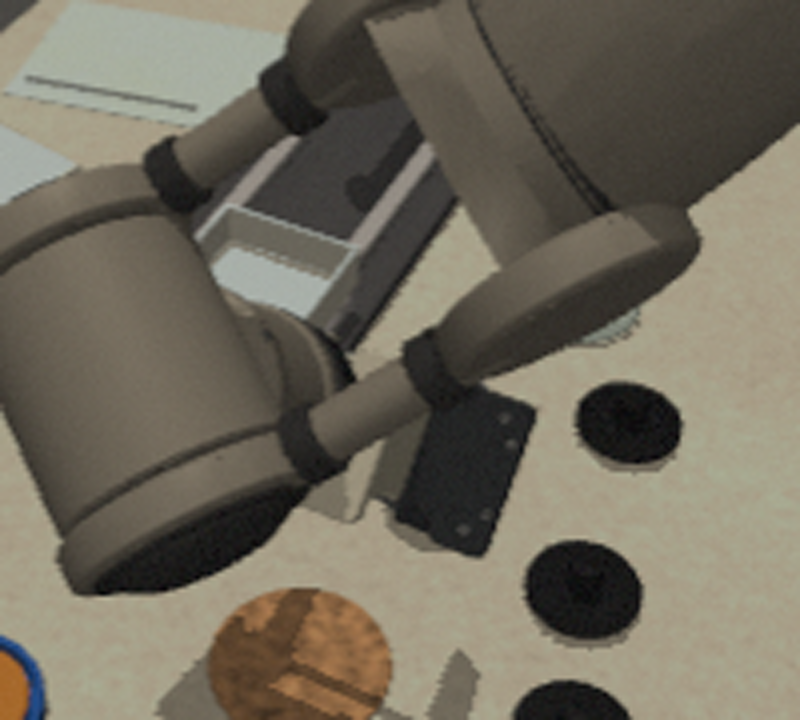

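View pics/q_t.png

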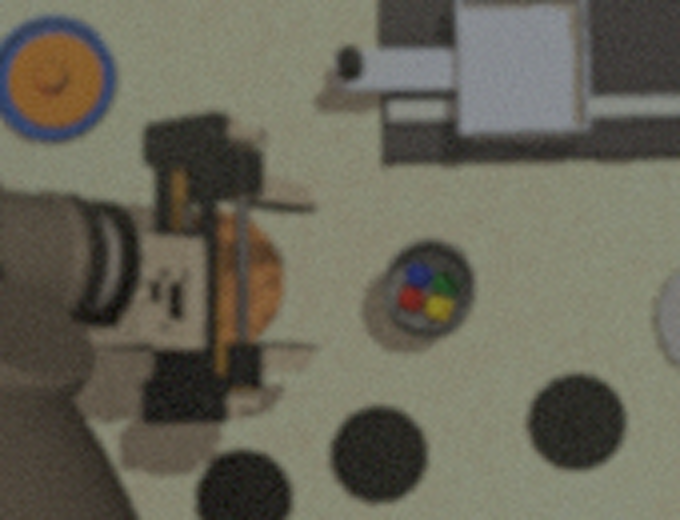

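The top crop shows the pot at crop (430,288) with its four stones, lying between the open fingers (rows 205 and 347). Advancing along the tool axis.

Request:
arm_command([
  [[0, -0.007, 0, -0.001, -0.004, 0.12, 0.9], [0, -0.007, 0, -0.001, -0.004, 0.24, 0.9], [0, -0.007, 0, -0.001, -0.004, 0.34, 0.9], [0, -0.007, 0, -0.001, -0.004, 0.43, 0.9], [0, -0.007, 0, -0.001, -0.004, 0.43, 0.9], [0, -0.007, 0, -0.001, -0.004, 0.43, 0.5], [0, -0.007, 0, -0.001, -0.004, 0.43, 0.2], [0, -0.007, 0, -0.001, -0.004, 0.43, 0]],
], grip_force=20)

```text
time: 10.45
tool_pos: [0.4332, 0.0869, 0.0415]
tool_rot: [-3.14, 0.786, 1.57]
contact_force: [-0.8, 0.0, 0.6]
opening: 0.0677
```

```bash
python3 - <<'E'
from h import *
st();t=cam('top');save(t['image'][170:300,180:350],'q2_t.png',4)
E
```

```text
t10.45 pos [0.4332 0.0869 0.0415] rot [-3.14   0.786  1.57 ] q [ 0.48   0.735  1.767 -0.741  1.191  0.963] F [-0.8  0.   0.6] open 0.0677
```

View pics/q2_t.png

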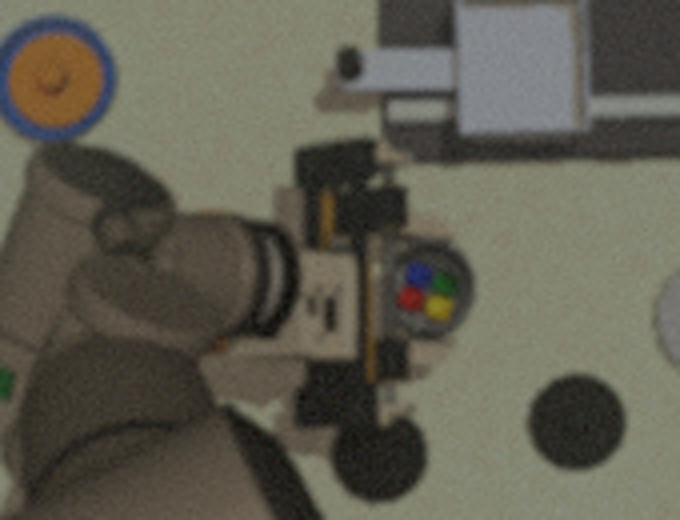

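The pot sits between the fingers undisturbed, with the stones still inside. Closing.

Request:
arm_command([
  [[0, 0, 0, 0, 0, 0, -0.3], [0, 0, 0, 0, 0, 0, -0.3], [0, 0, 0, 0, 0, 0, -0.3], [0, 0, 0, 0, 0, 0, -0.3]],
])

```text
time: 10.9
tool_pos: [0.4332, 0.0867, 0.0413]
tool_rot: [-3.14, 0.787, 1.571]
contact_force: [0.2, 4.1, 6.6]
opening: 0.062
```

```bash
cat > g2.py <<'E'
from plan import *
D=np.radians
q=np.array([.48,.735,1.767,-.741,1.191,.963])
Gp=np.array([.607,.057,.15])
pts=[((.4332,.100,.055),90,-45),((.4332,.100,.17),90,-45)]
for k in np.linspace(0,1,6)[1:]: pts.append((np.array([.4332,.1,.17])*(1-k)+np.r_[Gp[:2],.17]*k,90-35*k,-45))
for t in range(-30,100,15): pts.append((Gp,55,t))
for G,a,t in pts:
    Rm=tool(D(a),D(t)); q2,e=ik(tcp_from_grasp(G,Rm),Rm,q); p=fk2(q2,P); print(np.round(G,3),a,t,q2.round(2),'e%.3f'%e,'dq',abs(q2-q).max().round(2),'wrist',(p[0]-p[1].apply([0,0,.3181])).round(2)); q=q2
E
python3 g2.py
python3 - <<'E'
from h import *
o=robot.observe(); rel(o['tool_pos']+[0,0,.115])
E
```

```text
[0.433 0.1   0.055] 90 -45 [ 0.48  0.73  1.77 -0.74  1.19  0.96] e0.000 dq 0.0 wrist [0.43 0.31 0.27]
[0.433 0.1   0.17 ] 90 -45 [ 0.48  0.54  1.71 -0.69  1.38  0.79] e0.000 dq 0.19 wrist [0.43 0.31 0.38]
[0.468 0.091 0.17 ] 83.0 -45 [ 0.42  0.61  1.57 -0.66  1.46  0.79] e0.000 dq 0.13 wrist [0.49 0.3  0.38]
[0.503 0.083 0.17 ] 76.0 -45 [ 0.36  0.68  1.43 -0.62  1.55  0.79] e0.000 dq 0.14 wrist [0.55 0.29 0.38]
[0.537 0.074 0.17 ] 69.0 -45 [ 0.3   0.75  1.28 -0.59  1.65  0.79] e0.000 dq 0.16 wrist [0.61 0.27 0.38]
[0.572 0.066 0.17 ] 62.0 -45 [ 0.25  0.84  1.1  -0.56  1.76  0.79] e0.000 dq 0.17 wrist [0.67 0.25 0.38]
[0.607 0.057 0.17 ] 55.0 -45 [ 0.21  0.93  0.9  -0.53  1.89  0.8 ] e0.000 dq 0.2 wrist [0.73 0.23 0.38]
[0.607 0.057 0.15 ] 55 -30 [ 0.15  0.81  1.08 -0.37  1.62  0.81] e0.000 dq 0.26 wrist [0.69 0.18 0.41]
[0.607 0.057 0.15 ] 55 -15 [ 0.07  0.68  1.25 -0.21  1.38  0.73] e0.000 dq 0.24 wrist [0.65 0.12 0.44]
[0.607 0.057 0.15 ] 55 0 [-0.03  0.58  1.41 -0.    1.15  0.58] e0.000 dq 0.23 wrist [0.61 0.06 0.45]
[0.607 0.057 0.15 ] 55 15 [-0.15  0.51  1.57  0.29  0.96  0.31] e0.000 dq 0.29 wrist [ 0.56 -0.01  0.44]
[0.607 0.057 0.15 ] 55 30 [-0.27  0.49  1.7   0.66  0.87 -0.08] e0.000 dq 0.39 wrist [ 0.52 -0.07  0.41]
[0.607 0.057 0.15 ] 55 45 [-0.39  0.53  1.82  1.05  0.92 -0.5 ] e0.000 dq 0.43 wrist [ 0.49 -0.12  0.36]
[0.607 0.057 0.15 ] 55 60 [-0.49  0.62  1.9   1.34  1.08 -0.86] e0.000 dq 0.35 wrist [ 0.46 -0.16  0.3 ]
[0.607 0.057 0.15 ] 55 75 [-0.55  0.76  1.94  1.51  1.31 -1.11] e0.000 dq 0.25 wrist [ 0.44 -0.18  0.23]
[0.607 0.057 0.15 ] 55 90 [-0.57  0.93  1.93  1.61  1.56 -1.28] e0.000 dq 0.25 wrist [ 0.44 -0.19  0.15]
row [0.0, 0.0, 0.0, -0.271, -0.0, -0.271] rows>= 2.3
```

Path is continuous. Lift gently.

Request:
arm_command([
  [[0, 0, 0, -0.03, 0, -0.03, -0.3], [0, 0, 0, -0.08, 0, -0.08, -0.3], [0, 0, 0, -0.14, 0, -0.14, -0.3], [0, 0, 0, -0.2, 0, -0.2, -0.3], [0, 0, 0, -0.25, 0, -0.25, -0.3], [0, 0, 0, -0.271, 0, -0.271, -0.3], [0, 0, 0, -0.271, 0, -0.271, -0.3], [0, 0, 0, -0.271, 0, -0.271, -0.3]],
])

```text
time: 11.7
tool_pos: [0.4322, 0.0859, 0.1547]
tool_rot: [-3.135, 0.787, 1.573]
contact_force: [-0.0, 0.2, -2.4]
opening: 0.0624
```

```bash
cat > g3.py <<'E'
from h import *
from plan import tool,tcp_from_grasp
D=np.radians
st();t=cam('top');save(t['image'][150:300,180:350],'q3_t.png',4)
o=robot.observe(); base=(o['tool_pos'],R.from_euler('xyz',o['tool_rot']))
Rm=tool(D(55),D(-45)); rel(tcp_from_grasp((.607,.057,.17),Rm),Rm=Rm,base=base)
Rm=tool(D(72),D(-45)); rel(tcp_from_grasp((.52,.078,.17),Rm),Rm=Rm,base=base)
E
python3 g3.py
```

```text
t11.70 pos [0.4322 0.0859 0.1547] rot [-3.135  0.787  1.573] q [ 0.479  0.548  1.707 -0.692  1.381  0.791] F [-0.   0.2 -2.4] open 0.0624
row [0.272, 0.003, 0.276, -0.1, 0.558, 0.085] rows>= 4.1
row [0.138, 0.002, 0.143, -0.054, 0.279, 0.041] rows>= 2.1
```

View pics/q3_t.png

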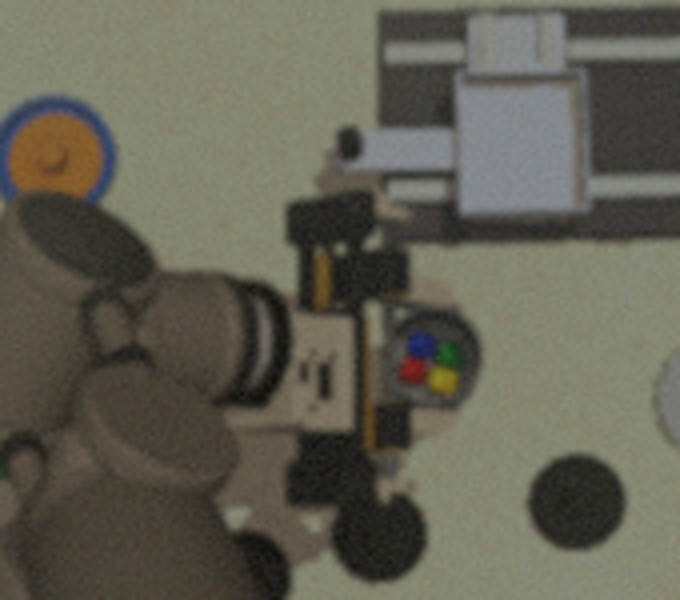

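The pot is lifted with the stones inside. Moving over the tray.

Request:
arm_command([
  [[0.068, 0.001, 0.069, -0.025, 0.139, 0.021, -0.3], [0.138, 0.002, 0.143, -0.054, 0.279, 0.041, -0.3], [0.205, 0.003, 0.209, -0.077, 0.418, 0.063, -0.3], [0.272, 0.003, 0.276, -0.1, 0.558, 0.085, -0.3], [0.272, 0.003, 0.276, -0.1, 0.558, 0.085, -0.3], [0.272, 0.003, 0.276, -0.1, 0.558, 0.085, -0.3]],
])

```text
time: 12.35
tool_pos: [0.6002, 0.0447, 0.1544]
tool_rot: [-3.138, 0.787, 0.959]
contact_force: [-0.7, 0.9, -2.2]
opening: 0.0622
```

```bash
cat > g4.py <<'E'
from h import *
from plan import tool,tcp_from_grasp
D=np.radians
st();t=cam('top');save(t['image'][120:270,200:400],'q4_t.png',4)
o=robot.observe(); base=(o['tool_pos'],R.from_euler('xyz',o['tool_rot']))
for tl in (-20,0,20,30,40,45):
    Rm=tool(D(55),D(tl)); print(tl,end=' ');rel(tcp_from_grasp((.607,.057,.14),Rm),Rm=Rm,base=base)
E
python3 g4.py
```

```text
t12.35 pos [0.6002 0.0447 0.1544] rot [-3.138  0.787  0.959] q [ 0.203  0.935  0.901 -0.534  1.89   0.801] F [-0.7  0.9 -2.2] open 0.0622
-20 row [-0.002, 0.279, 0.001, 0.095, 0.0, 0.061] rows>= 2.9
0 row [-0.002, 0.501, 0.0, 0.113, 0.0, 0.049] rows>= 5.2
20 row [-0.002, 0.723, 0.0, 0.126, 0.0, 0.031] rows>= 7.6
30 row [-0.002, 0.834, -0.0, 0.129, 0.0, 0.02] rows>= 8.7
40 row [-0.002, 0.945, -0.0, 0.131, 0.0, 0.01] rows>= 9.9
45 row [-0.002, 1.001, -0.0, 0.132, 0.0, 0.004] rows>= 10.5
```

View pics/q4_t.png

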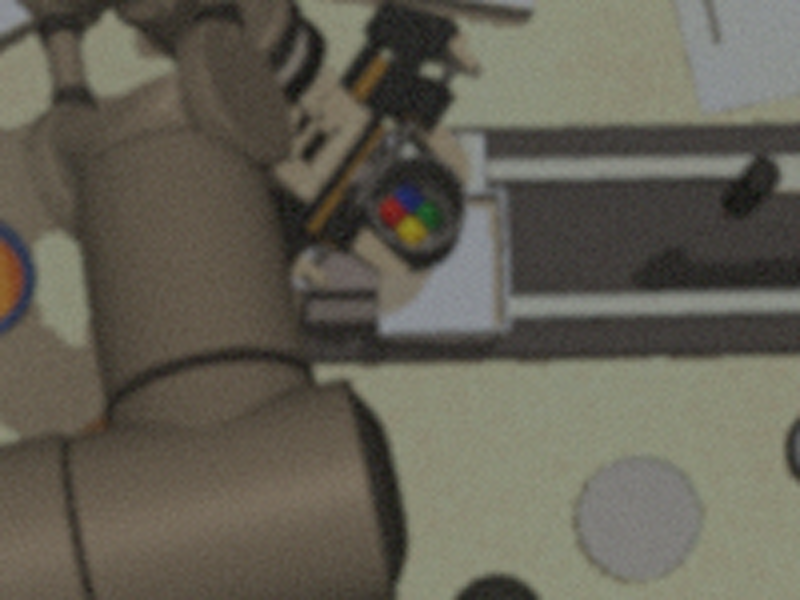

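Request:
arm_command([
  [[-0.002, 0.09, 0, 0.04, 0, 0.03, -0.3], [-0.002, 0.185, 0, 0.07, 0, 0.05, -0.3], [-0.002, 0.279, 0, 0.095, 0, 0.061, -0.3], [-0.002, 0.37, 0, 0.105, 0, 0.057, -0.3], [-0.002, 0.46, 0, 0.112, 0, 0.052, -0.3], [-0.002, 0.55, 0, 0.117, 0, 0.045, -0.3], [-0.002, 0.64, 0, 0.122, 0, 0.037, -0.3], [-0.002, 0.723, 0, 0.126, 0, 0.031, -0.3]],
])

```text
time: 13.2
tool_pos: [0.609, 0.0646, 0.126]
tool_rot: [3.136, -0.356, 0.964]
contact_force: [-1.4, 0.9, -2.5]
opening: 0.0622
```

```bash
cat > g5.py <<'E'
from h import *
from plan import tool,tcp_from_grasp
D=np.radians
st()
o=robot.observe(); base=(o['tool_pos'],R.from_euler('xyz',o['tool_rot']))
for tl in (30,40,50,60,70,80,90):
    Rm=tool(D(55),D(tl)); print(tl,end=' ');rel(tcp_from_grasp((.607,.057,.137),Rm),Rm=Rm,base=base)
c=cam('side');save(c['image'][100:260,180:400],'q5_s.png',3.5)
E
python3 g5.py
```

```text
t13.20 pos [0.609  0.0646 0.126 ] rot [ 3.136 -0.356  0.964] q [-0.187  0.502  1.633  0.417  0.895  0.175] F [-1.4  0.9 -2.5] open 0.0622
30 row [0.002, 0.107, 0.003, 0.0, 0.009, 0.019] rows>= 1.1
40 row [0.002, 0.218, 0.003, 0.011, 0.009, 0.016] rows>= 2.3
50 row [0.002, 0.329, 0.003, 0.021, 0.009, 0.012] rows>= 3.4
60 row [0.002, 0.44, 0.004, 0.03, 0.009, 0.005] rows>= 4.6
70 row [0.001, 0.551, 0.004, 0.037, 0.009, -0.002] rows>= 5.8
80 row [0.001, 0.662, 0.004, 0.044, 0.009, -0.011] rows>= 6.9
90 row [0.001, 0.773, 0.004, 0.048, 0.009, -0.021] rows>= 8.1
```

View pics/q5_s.png

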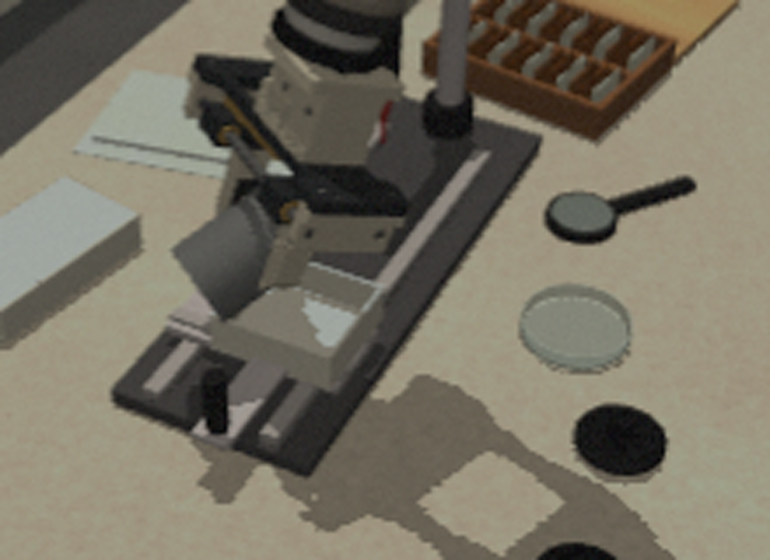

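The pot is tilted about 65° over the tray and clear of the rim, handle and pointer. Tipping on slowly.

Request:
arm_command([
  [[0.002, 0.06, 0.003, 0, 0.009, 0.017, -0.3], [0.002, 0.12, 0.003, 0.002, 0.009, 0.019, -0.3], [0.002, 0.18, 0.003, 0.008, 0.009, 0.017, -0.3], [0.002, 0.24, 0.003, 0.014, 0.009, 0.015, -0.3], [0.002, 0.3, 0.003, 0.019, 0.009, 0.013, -0.3], [0.002, 0.35, 0.003, 0.023, 0.009, 0.011, -0.3], [0.002, 0.4, 0.003, 0.027, 0.009, 0.008, -0.3], [0.002, 0.44, 0.004, 0.03, 0.009, 0.005, -0.3]],
])

```text
time: 14.05
tool_pos: [0.6166, 0.0713, 0.1264]
tool_rot: [-3.131, -1.044, 0.953]
contact_force: [-0.3, 0.2, -2.0]
opening: 0.0622
```

```bash
sed -i 's/(30,40,50,60,70,80,90)/(60,65,70,75,80,85,90,95)/; s/q5_s/q6_s/' g5.py; python3 g5.py
```

```text
t14.05 pos [0.6166 0.0713 0.1264] rot [-3.131 -1.044  0.953] q [-0.482  0.647  1.9    1.349  1.074 -0.88 ] F [-0.3  0.2 -2. ] open 0.0622
60 row [-0.003, 0.002, -0.002, 0.002, 0.001, -0.005] rows>= 0.0
65 row [-0.003, 0.058, -0.002, 0.007, 0.001, -0.005] rows>= 0.6
70 row [-0.003, 0.113, -0.003, 0.013, 0.001, -0.006] rows>= 1.2
75 row [-0.002, 0.169, -0.003, 0.018, 0.001, -0.007] rows>= 1.8
80 row [-0.002, 0.224, -0.003, 0.023, 0.001, -0.009] rows>= 2.4
85 row [-0.002, 0.28, -0.003, 0.028, 0.001, -0.011] rows>= 2.9
90 row [-0.002, 0.336, -0.003, 0.033, 0.001, -0.013] rows>= 3.5
95 row [-0.002, 0.391, -0.003, 0.038, 0.001, -0.016] rows>= 4.1
```

View pics/q6_s.png

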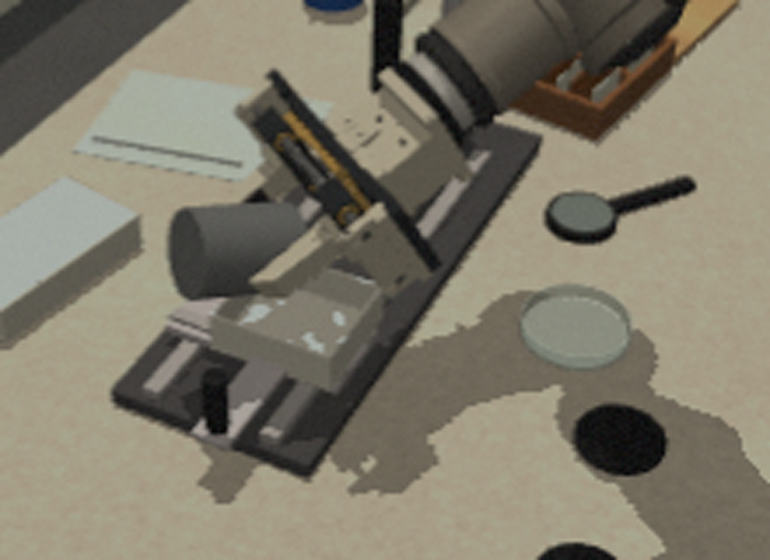

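At about 105° no stones have dropped yet. The gripper is clear of the tray. Tipping slowly to about 140°.

Request:
arm_command([
  [[-0.002, 0.04, -0.002, 0.006, 0.001, -0.005, -0.3], [-0.002, 0.08, -0.002, 0.009, 0.001, -0.005, -0.3], [-0.002, 0.12, -0.002, 0.013, 0.001, -0.006, -0.3], [-0.002, 0.16, -0.003, 0.017, 0.001, -0.007, -0.3], [-0.002, 0.2, -0.003, 0.021, 0.001, -0.008, -0.3], [-0.002, 0.24, -0.003, 0.025, 0.001, -0.01, -0.3], [-0.002, 0.28, -0.003, 0.028, 0.001, -0.011, -0.3], [-0.002, 0.28, -0.003, 0.028, 0.001, -0.011, -0.3]],
])

```text
time: 14.9
tool_pos: [0.6185, 0.0722, 0.1344]
tool_rot: [-3.118, -1.481, 0.937]
contact_force: [0.6, -0.4, -1.6]
opening: 0.0624
```

```bash
sed -i 's/q6_s/q7_s/; s/(60,65,70,75,80,85,90,95)/(90,95,100)/' g5.py; python3 g5.py; python3 - <<'E'
from h import *
t=cam('top');save(t['image'][130:260,220:400],'q7_t.png',4)
E
```

```text
t14.90 pos [0.6185 0.0722 0.1344] rot [-3.118 -1.481  0.937] q [-0.567  0.899  1.928  1.583  1.473 -1.252] F [ 0.6 -0.4 -1.6] open 0.0624
90 row [-0.001, 0.057, -0.001, 0.009, -0.002, -0.001] rows>= 0.6
95 row [-0.001, 0.112, -0.001, 0.014, -0.002, -0.002] rows>= 1.2
100 row [-0.001, 0.168, -0.001, 0.019, -0.002, -0.003] rows>= 1.8
```

View pics/q7_s.png

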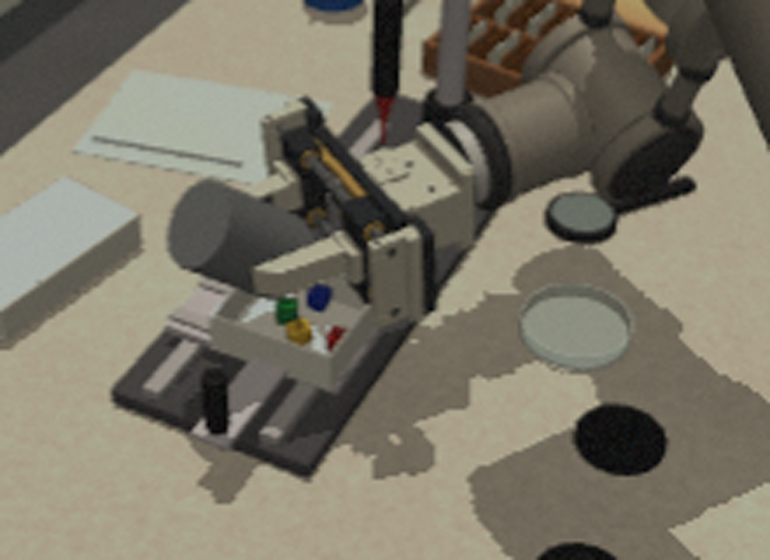

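View pics/q7_t.png

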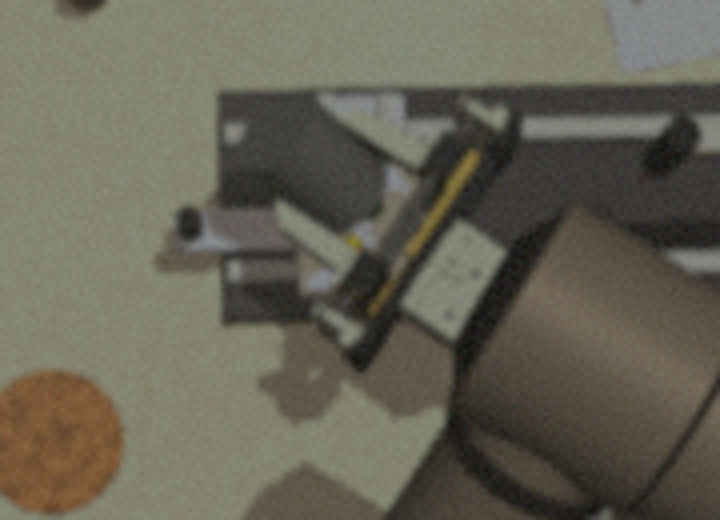

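All four stones are in the tray: green at crop (287,308), blue (320,296), yellow (298,330), red (335,337). I'll raise and turn the pot back upright.

```bash
cat > g6.py <<'E'
from h import *
from plan import tool,tcp_from_grasp
D=np.radians
o=robot.observe(); base=(o['tool_pos'],R.from_euler('xyz',o['tool_rot']))
for k,(G,tl) in enumerate([((.607,.057,.18),85),((.60,.06,.2),55),((.59,.065,.2),25),((.58,.07,.2),15)]):
    Rm=tool(D(55),D(tl)); print(tl,end=' ');rel(tcp_from_grasp(G,Rm),Rm=Rm,base=base)
E
python3 g6.py
```

```text
85 row [0.0, 0.002, 0.001, 0.143, -0.006, -0.013] rows>= 0.9
55 row [0.0, -0.331, 0.001, 0.177, -0.03, -0.033] rows>= 3.5
25 row [0.0, -0.665, 0.001, 0.154, -0.067, -0.061] rows>= 7.0
15 row [0.001, -0.776, 0.001, 0.149, -0.104, -0.076] rows>= 8.1
```

Request:
arm_command([
  [[0, 0, 0, 0.143, -0.006, -0.013, -0.3], [0, -0.08, 0, 0.16, -0.01, -0.02, -0.3], [0, -0.16, 0, 0.165, -0.015, -0.025, -0.3], [0, -0.25, 0, 0.17, -0.02, -0.028, -0.3], [0, -0.33, 0, 0.177, -0.03, -0.033, -0.3], [0, -0.42, 0, 0.17, -0.04, -0.042, -0.3], [0, -0.5, 0, 0.165, -0.05, -0.05, -0.3], [0, -0.59, 0, 0.16, -0.06, -0.055, -0.3]],
])

```text
time: 15.8
tool_pos: [0.5975, 0.0697, 0.1867]
tool_rot: [3.133, -0.551, 0.959]
contact_force: [-0.5, 1.4, -2.2]
opening: 0.0621
```

```bash
cat > g7.py <<'E'
from h import *
from plan import tool,tcp_from_grasp
D=np.radians
st();o=robot.observe(); base=(o['tool_pos'],R.from_euler('xyz',o['tool_rot']))
for k,(G,az,tl) in enumerate([((.58,.07,.2),60,15),((.54,.10,.2),65,0),((.51,.13,.2),70,-15),((.48,.16,.2),80,-32)]):
    Rm=tool(D(az),D(tl)); print(tl,end=' ');rel(tcp_from_grasp(G,Rm),Rm=Rm,base=base)
c=cam('side');save(c['image'][100:260,180:400],'q8_s.png',3.5);np.savez('pics/side_8.npz',**c)
E
python3 g7.py
```

```text
t15.80 pos [0.5975 0.0697 0.1867] rot [ 3.133 -0.551  0.959] q [-0.281  0.394  1.709  0.652  0.945 -0.033] F [-0.5  1.4 -2.2] open 0.0621
15 row [0.028, -0.183, -0.053, -0.023, -0.05, 0.005] rows>= 2.0
0 row [0.036, -0.349, -0.111, -0.033, -0.215, -0.001] rows>= 3.9
-15 row [0.03, -0.513, -0.173, -0.024, -0.35, 0.001] rows>= 5.7
-32 row [0.004, -0.693, -0.296, -0.012, -0.479, -0.001] rows>= 7.9
```

View pics/q8_s.png

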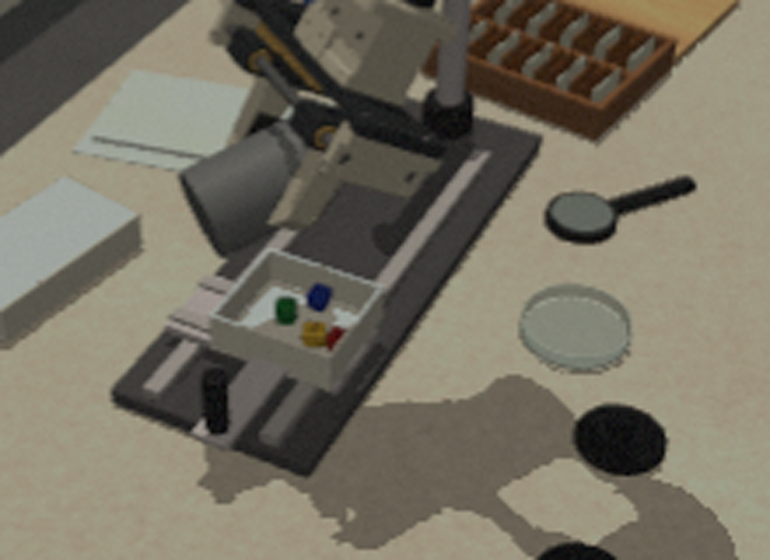

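The stones lie in the tray: green crop (286,310), blue (320,296), yellow (314,333), red (337,340). Carrying the pot towards the coaster.

Request:
arm_command([
  [[0.014, -0.09, -0.027, -0.012, -0.025, 0.003, -0.3], [0.028, -0.183, -0.053, -0.023, -0.05, 0.005, -0.3], [0.032, -0.266, -0.082, -0.028, -0.13, 0.002, -0.3], [0.036, -0.349, -0.111, -0.033, -0.215, -0.001, -0.3], [0.033, -0.43, -0.142, -0.028, -0.28, 0, -0.3], [0.03, -0.513, -0.173, -0.024, -0.35, 0.001, -0.3], [0.017, -0.6, -0.235, -0.018, -0.415, 0, -0.3], [0.004, -0.693, -0.296, -0.012, -0.479, -0.001, -0.3]],
])

```text
time: 16.65
tool_pos: [0.4778, 0.1515, 0.1835]
tool_rot: [3.14, 0.515, 1.38]
contact_force: [1.0, 0.8, -1.3]
opening: 0.0622
```

```bash
cat > g8.py <<'E'
from h import *
from plan import tool,tcp_from_grasp
D=np.radians
st();o=robot.observe(); base=(o['tool_pos'],R.from_euler('xyz',o['tool_rot']))
for k,(G,az,tl) in enumerate([((.4435,.253,.13),90,-45),((.4435,.253,.075),90,-45)]):
    Rm=tool(D(az),D(tl)); print(tl,end=' ');rel(tcp_from_grasp(G,Rm),Rm=Rm,base=base)
E
python3 g8.py
```

```text
t16.65 pos [0.4778 0.1515 0.1835] rot [3.14  0.515 1.38 ] q [ 0.413  0.538  1.453 -0.42   1.47   0.714] F [ 1.   0.8 -1.3] open 0.0622
-45 row [-0.073, -0.172, -0.097, 0.342, -0.168, 0.062] rows>= 2.3
-45 row [-0.073, -0.172, -0.097, 0.432, -0.168, 0.222] rows>= 3.1
```

Request:
arm_command([
  [[-0.025, -0.06, -0.033, 0.114, -0.056, 0.02, -0.3], [-0.05, -0.12, -0.067, 0.228, -0.112, 0.04, -0.3], [-0.073, -0.172, -0.097, 0.342, -0.168, 0.062, -0.3], [-0.073, -0.172, -0.097, 0.36, -0.168, 0.1, -0.3], [-0.073, -0.172, -0.097, 0.4, -0.168, 0.16, -0.3], [-0.073, -0.172, -0.097, 0.43, -0.168, 0.22, -0.3], [-0.073, -0.172, -0.097, 0.43, -0.168, 0.22, -0.3]],
])

```text
time: 17.35
tool_pos: [0.4433, 0.2375, 0.0599]
tool_rot: [-3.135, 0.785, 1.571]
contact_force: [-0.0, 0.5, -1.2]
opening: 0.0625
```

```bash
cat > g9.py <<'E'
from h import *
from plan import tool,tcp_from_grasp
D=np.radians
st();o=robot.observe(); base=(o['tool_pos'],R.from_euler('xyz',o['tool_rot']))
for k,(G,az,tl) in enumerate([((.4435,.253,.0595),90,-45),((.4435,.253,.0585),90,-45)]):
    Rm=tool(D(az),D(tl)); print(tl,end=' ');rel(tcp_from_grasp(G,Rm),Rm=Rm,base=base)
c=cam('side');save(c['image'][180:340,180:380],'q9_s.png',4);np.savez('pics/side_9.npz',**c)
t=cam('top');save(t['image'][180:300,180:350],'q9_t.png',4)
E
python3 g9.py
```

```text
t17.35 pos [0.4433 0.2375 0.0599] rot [-3.135  0.785  1.571] q [ 0.684  0.834  1.429 -0.577  1.467  0.927] F [-0.   0.5 -1.2] open 0.0625
-45 row [-0.005, -0.001, -0.0, 0.037, 0.001, 0.027] rows>= 0.3
-45 row [-0.005, -0.001, -0.0, 0.04, 0.001, 0.029] rows>= 0.3
```

View pics/q9_s.png

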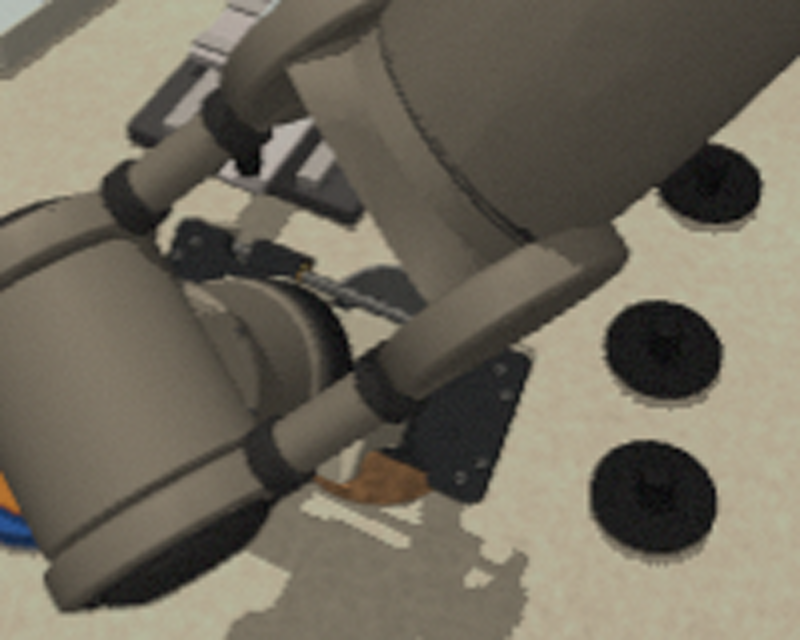

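View pics/q9_t.png

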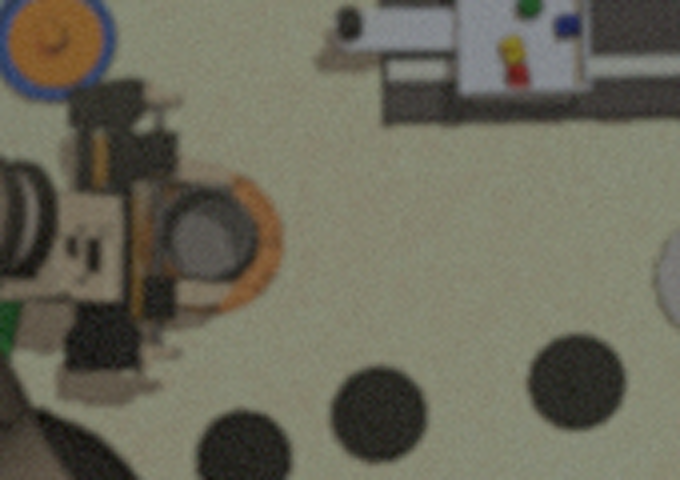

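The top crop shows the pot empty, with its mouth at (210,235) over the coaster. Lowering the last 15 mm.

Request:
arm_command([
  [[0, 0, 0, 0.01, 0.001, 0.01, -0.3], [0, 0, 0, 0.02, 0.001, 0.02, -0.3], [0, 0, 0, 0.028, 0.001, 0.028, -0.3], [0, 0, 0, 0.034, 0.001, 0.034, -0.3], [0, 0, 0, 0.036, 0.001, 0.036, -0.3], [0, 0, 0, 0.036, 0.001, 0.036, -0.3]],
])

```text
time: 18.05
tool_pos: [0.4452, 0.2385, 0.0462]
tool_rot: [-3.141, 0.784, 1.567]
contact_force: [-0.1, 0.3, -1.2]
opening: 0.0623
```

Request:
arm_command([
  [[0, 0, 0, 0.002, 0, 0.002, -0.3], [0, 0, 0, 0.004, 0, 0.004, -0.3], [0, 0, 0, 0.006, 0, 0.006, -0.3], [0, 0, 0, 0.006, 0, 0.006, -0.3]],
])

```text
time: 18.45
tool_pos: [0.4454, 0.2387, 0.0453]
tool_rot: [3.14, 0.785, 1.565]
contact_force: [-1.8, 2.5, 7.6]
opening: 0.0622
```

Contact. Releasing slowly, then retreating along the tool axis.

Request:
arm_command([
  [[0, 0, 0, 0, 0, 0, 0.45], [0, 0, 0, 0, 0, 0, 0.6], [0, 0, 0, 0, 0, 0, 0.8], [0, 0, 0, 0, 0, 0, 0.9], [0, 0, 0, 0, 0, 0, 0.9], [0, 0, 0, 0, 0, 0, 0.9]],
])

```text
time: 19.05
tool_pos: [0.4453, 0.2385, 0.0437]
tool_rot: [3.141, 0.784, 1.566]
contact_force: [0.4, 0.7, -1.3]
opening: 0.087
```

Request:
arm_command([
  [[0, 0, 0, 0, 0, -0.05, 0.9], [0, 0, 0, 0, 0, -0.15, 0.9], [0, 0, 0, 0, 0, -0.28, 0.9], [0, 0, 0, 0, 0, -0.42, 0.9], [0, 0, 0, -0.1, 0, -0.55, 0.9], [0, 0, 0, -0.2, 0, -0.6, 0.9], [0, 0, 0, -0.3, 0, -0.6, 0.9], [0, 0, 0, -0.3, 0, -0.6, 0.9]],
])

```text
time: 19.85
tool_pos: [0.4462, 0.3011, 0.2383]
tool_rot: [3.135, 0.781, 1.56]
contact_force: [0.9, 0.7, -0.0]
opening: 0.0873
```

```bash
cat > g10.py <<'E'
from h import *
st()
c=cam('side');save(c['image'],'r1_s.png');np.savez('pics/side_r1.npz',**c)
t=cam('top');save(t['image'],'r1_t.png');np.savez('pics/top_r1.npz',**t)
E
python3 g10.py
```

```text
t19.85 pos [0.4462 0.3011 0.2383] rot [3.135 0.781 1.56 ] q [ 0.755  0.71   1.121 -0.564  1.859  0.754] F [ 0.9  0.7 -0. ] open 0.0873
```

View pics/r1_s.png

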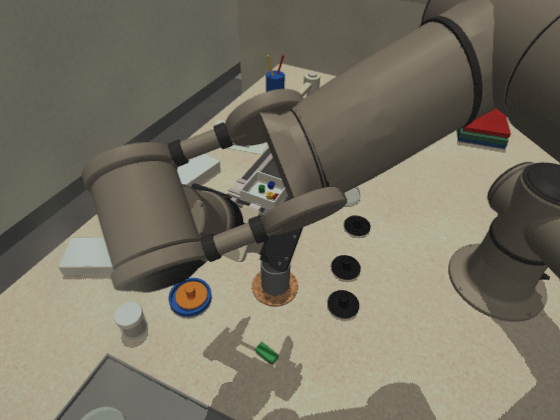

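View pics/r1_t.png

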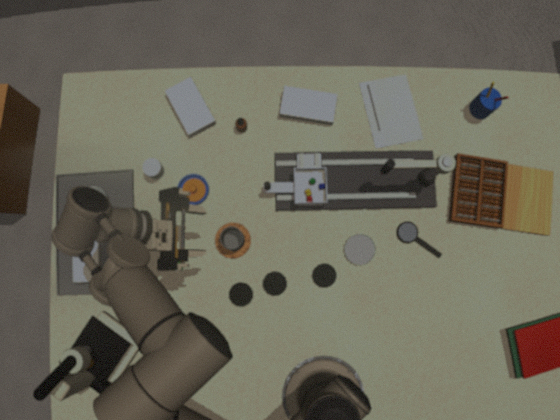

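The top view shows the empty pot upright in the middle of the coaster at (232,239), the cap in its holder at (193,189), and all the stones in the tray. Now I'll measure the stones, handle and pointer.

```bash
cat > m8.py <<'E'
from h import *
import sys
def stones(c,cen,rad,zc=.051):
    H,S,V=HSV(c); v,u=np.mgrid[:420,:560]; near=np.hypot(u-cen[0],v-cen[1])<rad
    out={}
    for n,m in dict(red=((H<6)|(H>172))&(S>110)&(V>50),yellow=(H>15)&(H<32)&(S>120)&(V>60),green=(H>45)&(H<85)&(S>90),blue=(H>105)&(H<130)&(S>100)).items():
        m=(m&near).astype(np.uint8); k,L,s,ce=cv2.connectedComponentsWithStats(m)
        if k<2: continue
        i=1+np.argmax(s[1:,4]); out[n]=(ce[i],s[i,4],plane(c,ce[i],zc)[0])
    return out
if __name__=='__main__':
    s=dict(np.load('pics/side_r1.npz'));t=dict(np.load('pics/top_r1.npz'))
    for n,c,p in(('side',s,(265,190)),('top',t,(311,186))):
        for k,v in stones(c,p,28).items(): print(n,k,v[0].round(1),v[1],v[2].round(4))
    u0,v0=240,170
    save(s['image'][v0:v0+45,u0:u0+60],'st_s.png',12); save(t['image'][145:215,255:340],'st_t.png',8)
    print('handle top view',plane(t,[[267,187]],.096))
    rel([.589,.154,.2],[np.pi,0,np.pi/2])
E
python3 m8.py
```

```text
side red [275.2 195.6] 15 [0.5582 0.0354 0.051 ]
side yellow [269.4 195.1] 41 [0.5724 0.0407 0.051 ]
side green [261.1 188.2] 35 [0.6047 0.0273 0.051 ]
side blue [270.6 184.4] 37 [0.5899 0.0019 0.051 ]
top red [309.  198.4] 20 [0.551  0.0343 0.051 ]
top yellow [307.8 192.3] 26 [0.5683 0.0373 0.051 ]
top green [311.8 180.8] 19 [0.601  0.0254 0.051 ]
top blue [321.9 185.8] 18 [ 0.5867 -0.0026  0.051 ]
handle top view [[0.57624088 0.15008013 0.096     ]]
row [-0.001, 0.499, -0.003, -0.266, 0.481, 0.428] rows>= 5.2
```

View pics/st_s.png

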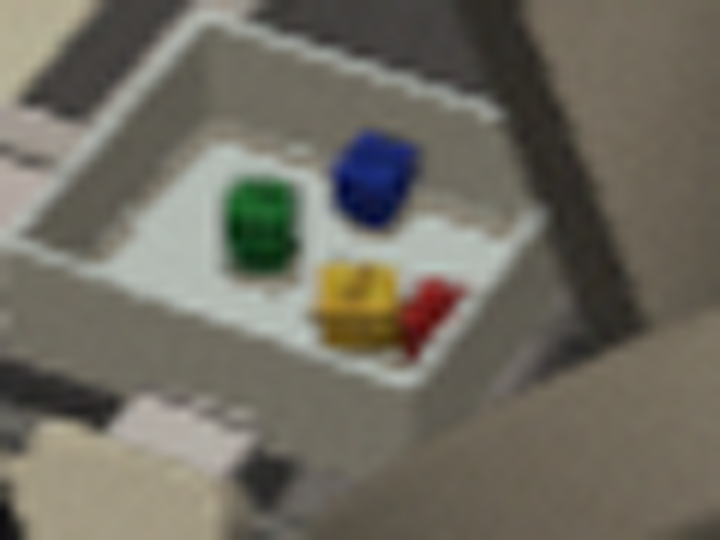

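View pics/st_t.png

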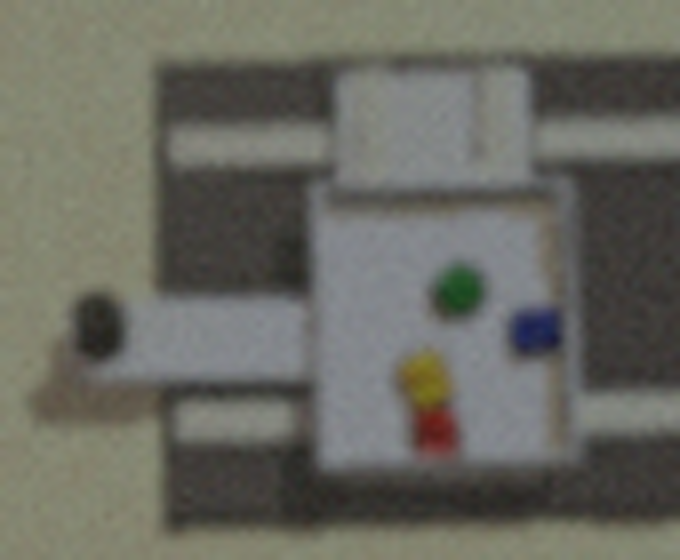

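The top crop shows green at (458,290), blue (536,330), yellow (426,378) and red (436,432) against the near wall. The handle is at (98,326). Going to the handle.

Request:
arm_command([
  [[0, 0.08, 0, -0.08, 0.06, 0.02, 0.3], [0, 0.17, 0, -0.14, 0.16, 0.1, 0.3], [0, 0.25, 0, -0.18, 0.26, 0.2, 0.3], [0, 0.34, 0, -0.21, 0.36, 0.3, 0.3], [0, 0.42, 0, -0.24, 0.44, 0.38, 0.3], [0, 0.499, -0.003, -0.266, 0.475, 0.428, 0.1], [0, 0.499, -0.003, -0.266, 0.475, 0.428, 0.1], [0, 0.499, -0.003, -0.266, 0.475, 0.428, 0.1]],
])

```text
time: 20.75
tool_pos: [0.5872, 0.1531, 0.1985]
tool_rot: [-3.137, 0.001, 1.568]
contact_force: [0.2, 0.2, 0.1]
opening: 0.0509
```

```bash
cat > g11.py <<'E'
from h import *
st(); rel([.587,.154,.056],[np.pi,0,np.pi/2])
c=cam('side');save(c['image'][90:270,180:360],'s1.png',4);np.savez('pics/side_s1.npz',**c)
t=cam('top');save(t['image'][110:230,230:400],'s1t.png',4)
E
python3 g11.py
```

```text
t20.75 pos [0.5872 0.1531 0.1985] rot [-3.137e+00  1.000e-03  1.568e+00] q [ 0.129  0.517  1.324 -0.     1.305  0.132] F [0.2 0.2 0.1] open 0.0509
row [-0.003, 0.001, -0.002, 0.003, 0.002, 0.475] rows>= 2.9
```

View pics/s1.png

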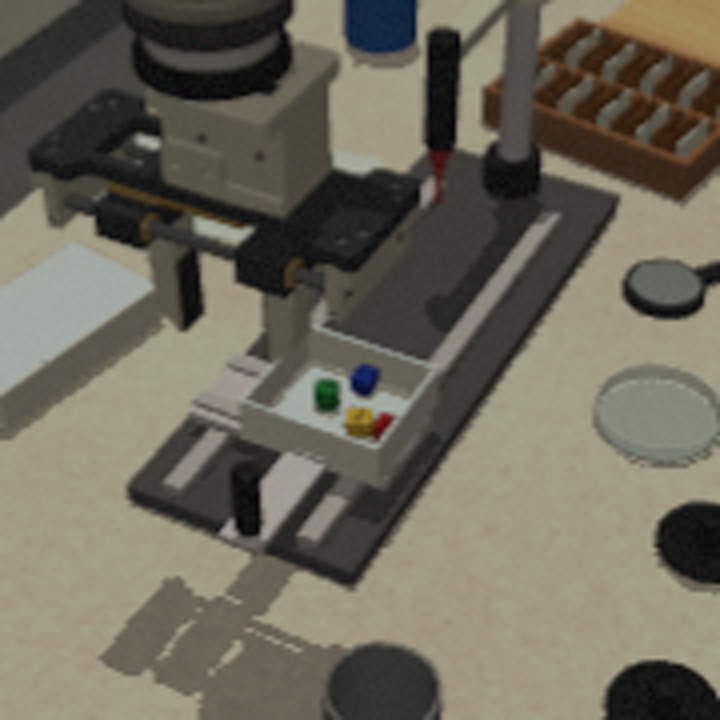

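The side view shows the open gripper above, with the handle at crop (247,465) below it and the pointer tip at (437,200). Descending on the handle.

Request:
arm_command([
  [[0, 0, 0, 0.003, 0.002, 0.15, 0.1], [0, 0, 0, 0.003, 0.002, 0.28, 0.1], [0, 0, 0, 0.003, 0.002, 0.38, 0.1], [0, 0, 0, 0.003, 0.002, 0.45, 0.1], [0, 0, 0, 0.003, 0.002, 0.475, 0.1], [0, 0, 0, 0.003, 0.002, 0.475, 0.1]],
])

```text
time: 21.45
tool_pos: [0.5869, 0.1566, 0.0568]
tool_rot: [-3.138, 0.001, 1.573]
contact_force: [0.5, 0.0, 0.2]
opening: 0.0503
```

```bash
cat > g12.py <<'E'
from h import *
st()
c=cam('side');save(c['image'][130:250,190:310],'s2.png',5);np.savez('pics/side_s2.npz',**c)
E
python3 g12.py
```

```text
t21.45 pos [0.5869 0.1566 0.0568] rot [-3.138e+00  1.000e-03  1.573e+00] q [ 0.135  0.663  1.487 -0.     0.995  0.133] F [0.5 0.  0.2] open 0.0503
```

View pics/s2.png

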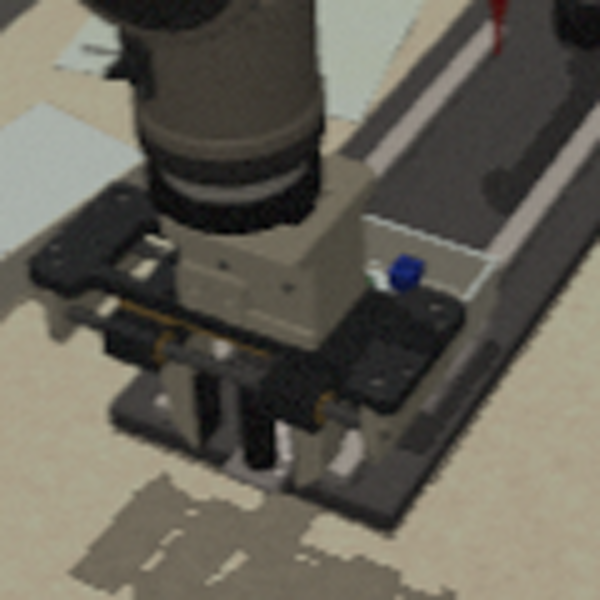

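The handle post (258,430) stands between the fingers. Closing.

Request:
arm_command([
  [[0, 0, 0, 0, 0, 0, -0.3], [0, 0, 0, 0, 0, 0, -0.7], [0, 0, 0, 0, 0, 0, -1], [0, 0, 0, 0, 0, 0, -1], [0, 0, 0, 0, 0, 0, -1], [0, 0, 0, 0, 0, 0, -1]],
], grip_force=15)

```text
time: 22.1
tool_pos: [0.5882, 0.155, 0.0582]
tool_rot: [-3.141, 0.0, 1.571]
contact_force: [0.0, -1.1, 2.4]
opening: 0.0175
```

```bash
cat > g13.py <<'E'
from h import *
from m8 import stones
st()
c=cam('side');save(c['image'][110:250,200:340],'s3.png',5);np.savez('pics/side_s3.npz',**c)
t=cam('top');save(t['image'][110:230,230:400],'s3t.png',4);np.savez('pics/top_s3.npz',**t)
for k,v in stones(t,(311,186),28).items(): print('top',k,v[0].round(1),v[1],v[2].round(4))
E
python3 g13.py
```

```text
t22.10 pos [0.5882 0.155  0.0582] rot [-3.141  0.     1.571] q [ 0.132  0.661  1.487 -0.     0.994  0.132] F [ 0.  -1.1  2.4] open 0.0175
top red [308.9 198.8] 19 [0.5499 0.0345 0.051 ]
top yellow [307.8 192.9] 26 [0.5667 0.0372 0.051 ]
top green [311.9 181.3] 18 [0.5997 0.0253 0.051 ]
top blue [321.8 186.4] 20 [ 0.5849 -0.0021  0.051 ]
```

View pics/s3t.png

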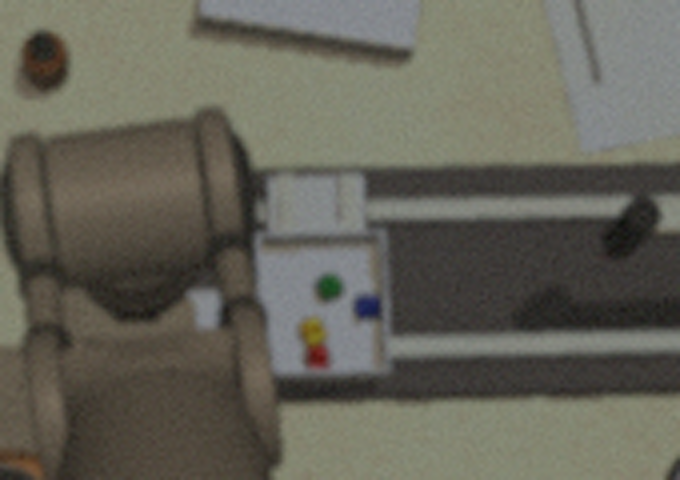

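```bash
python3 - <<'E'
from h import *
for f in('side0','side_s1','side_s3'):
    c=dict(np.load('pics/%s.npz'%f));H,S,V=HSV(c);X=cloud(c)
    v,u=np.mgrid[:420,:560]; m=((H<8)|(H>170))&(S>90)&(np.hypot(u-289,v-135)<14)
    for vv in np.unique(v[m]): 
        mm=m&(v==vv); print(f,vv,u[mm].mean().round(1),mm.sum(),np.median(X[mm],axis=0).round(4))
t=dict(np.load('pics/top_s3.npz'));
save(t['image'][135:195,360:420],'tipt.png',10)
E
```

```text
side0 127 289.4 5 [ 0.6146 -0.1532  0.1351]
side0 128 290.0 5 [ 0.614  -0.156   0.1316]
side0 129 289.5 4 [ 0.6135 -0.1563  0.1272]
side0 130 289.5 4 [ 0.6174 -0.1577  0.1228]
side0 131 289.5 4 [ 0.6179 -0.1586  0.1185]
side0 132 289.0 3 [ 0.6165 -0.1594  0.1152]
side0 133 289.0 3 [ 0.619  -0.1645  0.1081]
side0 134 289.5 2 [ 0.6463 -0.2272  0.0597]
side0 135 289.0 1 [ 0.617  -0.1611  0.1039]
side0 136 289.0 1 [ 0.6177 -0.1629  0.0992]
side0 137 289.0 1 [ 0.6187 -0.1651  0.0942]
side0 138 289.0 1 [ 0.6163 -0.1602  0.0944]
side0 139 289.0 1 [ 0.6166 -0.1613  0.0902]
side0 140 289.0 1 [ 0.6177 -0.1638  0.0849]
side_s1 127 289.5 6 [ 0.613  -0.1541  0.1344]
side_s1 128 290.0 5 [ 0.6145 -0.1546  0.1308]
side_s1 129 289.0 5 [ 0.6151 -0.1587  0.1257]
side_s1 130 289.5 4 [ 0.6173 -0.1583  0.1227]
side_s1 131 289.5 4 [ 0.6178 -0.1603  0.1183]
side_s1 132 289.0 3 [ 0.6156 -0.1574  0.1166]
side_s1 133 289.0 3 [ 0.6211 -0.1626  0.1085]
side_s1 134 289.5 2 [ 0.6451 -0.2247  0.0615]
side_s1 135 289.0 1 [ 0.6171 -0.1612  0.1038]
side_s1 136 289.0 1 [ 0.6173 -0.162   0.0999]
side_s1 137 289.0 1 [ 0.6174 -0.1624  0.0962]
side_s1 138 289.5 2 [ 0.6404 -0.2157  0.0537]
side_s1 139 289.0 1 [ 0.618  -0.1642  0.088 ]
side_s1 140 289.0 1 [ 0.6181 -0.1647  0.0842]
side_s3 127 289.0 4 [ 0.6146 -0.1531  0.1354]
side_s3 128 289.5 6 [ 0.616  -0.1557  0.13  ]
side_s3 129 289.5 4 [ 0.6143 -0.157   0.1276]
side_s3 130 289.5 4 [ 0.6173 -0.1602  0.1217]
side_s3 131 289.5 4 [ 0.6173 -0.1608  0.1174]
side_s3 132 289.0 3 [ 0.6165 -0.16    0.1138]
side_s3 133 289.5 2 [ 0.6482 -0.2309  0.0606]
side_s3 134 289.5 2 [ 0.6461 -0.2268  0.0599]
side_s3 135 289.0 1 [ 0.6181 -0.1635  0.1021]
side_s3 136 289.0 1 [ 0.6169 -0.161   0.1006]
side_s3 137 289.0 1 [ 0.6166 -0.1608  0.0974]
side_s3 138 289.0 1 [ 0.6167 -0.1611  0.0937]
side_s3 139 289.0 1 [ 0.6163 -0.1606  0.0907]
side_s3 140 289.0 1 [ 0.6173 -0.163   0.0854]
```

View pics/tipt.png

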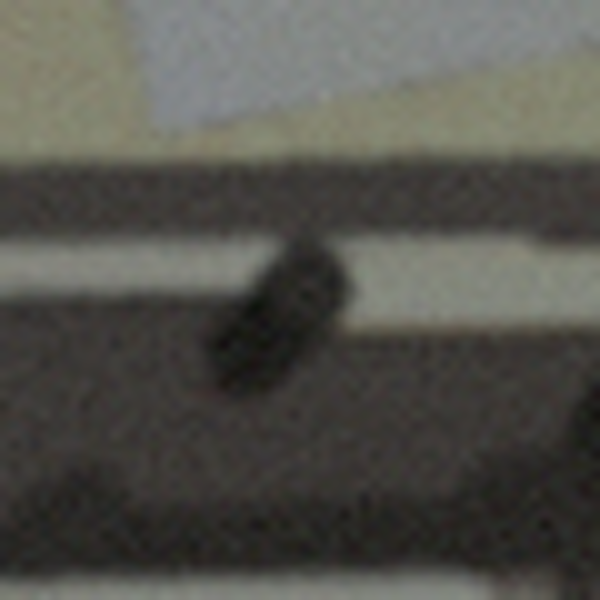

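Side-camera depths along the needle put the tip at about (0.617, −0.163, 0.085). Sliding the tray so that red comes under it, in gentle steps.

Request:
arm_command([
  [[0, 0, 0, -0.01, 0.003, 0, -1], [0, 0, 0, -0.03, 0.01, 0, -1], [0, 0, 0, -0.06, 0.02, 0, -1], [0, 0, 0, -0.1, 0.032, 0, -1], [0, 0, 0, -0.14, 0.044, 0, -1], [0, 0, 0, -0.18, 0.057, 0, -1], [0, 0, 0, -0.21, 0.066, 0, -1], [0, 0, 0, -0.22, 0.07, 0, -1]],
])

```text
time: 23.0
tool_pos: [0.609, 0.0881, 0.0582]
tool_rot: [-3.14, 0.0, 1.57]
contact_force: [-2.2, 2.6, 5.0]
opening: 0.0178
```

```bash
python3 -c "
from h import *
st(); rel([.6515,-.0456,.0575])"
```

```text
t23.00 pos [0.609  0.0881 0.0582] rot [-3.14  0.    1.57] q [ 0.019  0.673  1.463 -0.     1.007  0.02 ] F [-2.2  2.6  5. ] open 0.0178
row [0.0, 0.0, 0.0, -0.445, 0.142, 0.002] rows>= 2.8
```

Request:
arm_command([
  [[0, 0, 0, -0.03, 0.01, 0, -1], [0, 0, 0, -0.08, 0.026, 0, -1], [0, 0, 0, -0.15, 0.048, 0, -1], [0, 0, 0, -0.23, 0.073, 0, -1], [0, 0, 0, -0.31, 0.099, 0, -1], [0, 0, 0, -0.38, 0.121, 0, -1], [0, 0, 0, -0.43, 0.137, 0, -1], [0, 0, 0, -0.445, 0.142, 0, -1]],
])

```text
time: 23.8
tool_pos: [0.6517, -0.0465, 0.0581]
tool_rot: [-3.14, 0.001, 1.569]
contact_force: [-1.4, 2.5, 5.9]
opening: 0.0179
```

Request:
arm_command([
  [[0, 0, 0, 0, 0, 0, -1], [0, 0, 0, 0, 0, 0, -1]],
])

```text
time: 24.0
tool_pos: [0.6518, -0.0453, 0.0582]
tool_rot: [-3.141, 0.001, 1.57]
contact_force: [-0.0, -0.5, 4.8]
opening: 0.0174
```

```bash
cat > g14.py <<'E'
from h import *
from m8 import stones
import sys
n=sys.argv[1]
st()
c=cam('side');np.savez('pics/side_%s.npz'%n,**c);save(c['image'][90:200,230:370],n+'s.png',5.5)
t=cam('top');np.savez('pics/top_%s.npz'%n,**t);save(t['image'][130:220,320:430],n+'t.png',7)
for lab,im,p in(('side',c,proj(c,[.617,-.163,.05])[0]),('top',t,proj(t,[.617,-.163,.05])[0])):
    print(lab,'tip-ground px',p.round(1))
    for k,v in stones(im,p,32).items(): print(lab,k,v[0].round(1),v[1],v[2].round(4))
E
python3 g14.py u1
```

```text
t24.00 pos [ 0.6518 -0.0453  0.0582] rot [-3.141e+00  1.000e-03  1.570e+00] q [-1.86e-01  7.32e-01  1.34e+00 -1.00e-03  1.07e+00 -1.85e-01] F [-0.  -0.5  4.8] open 0.0174
side tip-ground px [288.7 150. ]
side red [289.3 130.3] 19 [ 0.6618 -0.2578  0.051 ]
side yellow [261.  144.6] 5 [ 0.7025 -0.1468  0.051 ]
side green [288. 126.] 1 [ 0.6765 -0.278   0.051 ]
side blue [306. 132.] 1 [ 0.6111 -0.2739  0.051 ]
top tip-ground px [378.1 175. ]
top red [380.1 176.1] 14 [ 0.6134 -0.1684  0.051 ]
top yellow [379.3 170. ] 10 [ 0.6312 -0.1669  0.051 ]
top green [381.7 158.8] 17 [ 0.6638 -0.1752  0.051 ]
```

View pics/u1s.png

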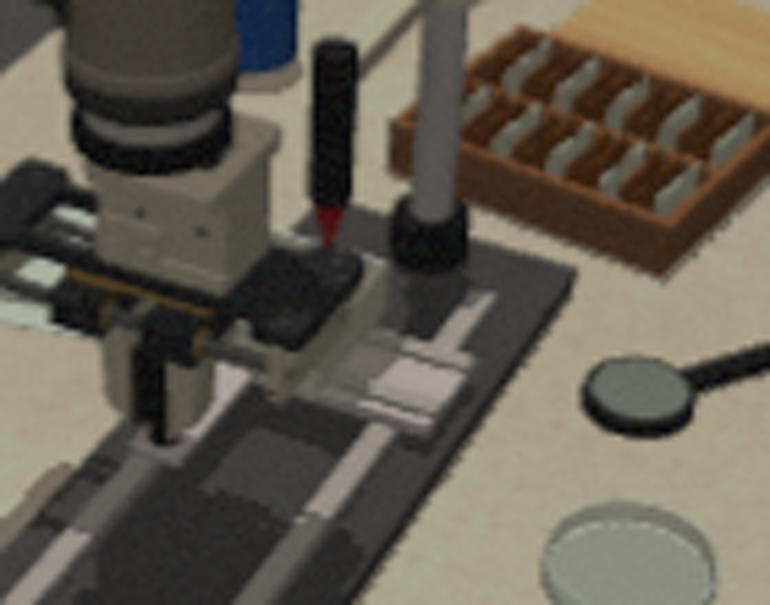

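View pics/u1t.png

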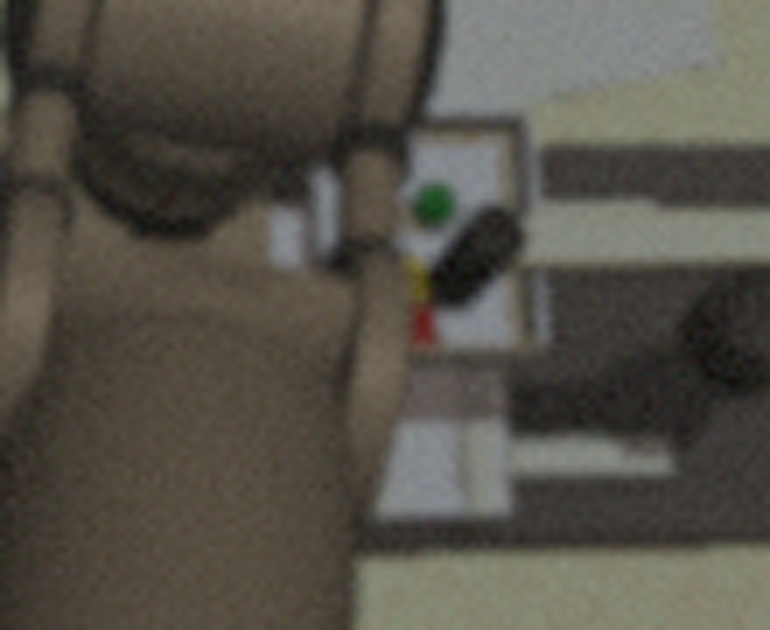

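In the top view red sits at (421,325), just left of the tube, and its measured position agrees with the tip once the top camera's known offset is removed. The gripper hides the side view, so I'll let go, lift clear and check from there while the tray rests.

Request:
arm_command([
  [[0, 0, 0, 0, 0, 0, -0.2], [0, 0, 0, 0, 0, 0, -0.2], [0, 0, 0, 0, 0, 0, 0], [0, 0, 0, 0, 0, -0.1, 0], [0, 0, 0, 0, 0, -0.25, 0], [0, 0, 0, 0, 0, -0.4, 0], [0, 0, 0, 0, 0, -0.55, 0], [0, 0, 0, 0, 0, -0.6, 0]],
])

```text
time: 24.9
tool_pos: [0.6532, -0.0444, 0.2434]
tool_rot: [3.135, 0.002, 1.571]
contact_force: [-0.2, -0.7, 0.8]
opening: 0.046
```

Request:
arm_command([
  [[0, 0, 0, 0.4, 0, -0.1, 0], [0, 0, 0, 0.4, 0, -0.1, 0], [0, 0, 0, 0.4, 0, -0.1, 0]],
])

```text
time: 25.2
tool_pos: [0.6514, 0.0795, 0.2688]
tool_rot: [-3.141, -0.001, 1.573]
contact_force: [0.5, -0.1, -0.1]
opening: 0.0458
```

```bash
python3 g14.py u2
```

```text
t25.20 pos [0.6514 0.0795 0.2688] rot [-3.141e+00 -1.000e-03  1.573e+00] q [4.000e-03 5.730e-01 1.037e+00 1.000e-03 1.532e+00 2.000e-03] F [ 0.5 -0.1 -0.1] open 0.0458
side tip-ground px [288.7 150. ]
side red [289.3 131.9] 27 [ 0.6578 -0.2492  0.051 ]
side yellow [283.  148.5] 25 [ 0.6347 -0.1604  0.051 ]
side green [275.5 143.5] 24 [ 0.6666 -0.1727  0.051 ]
side blue [283.5 140.7] 28 [ 0.652  -0.1975  0.051 ]
top tip-ground px [378.1 175. ]
top red [378.8 176. ] 18 [ 0.6138 -0.1649  0.051 ]
top yellow [377.8 170.3] 28 [ 0.6303 -0.1625  0.051 ]
top green [381.4 159. ] 16 [ 0.6631 -0.1742  0.051 ]
```

View pics/u2s.png

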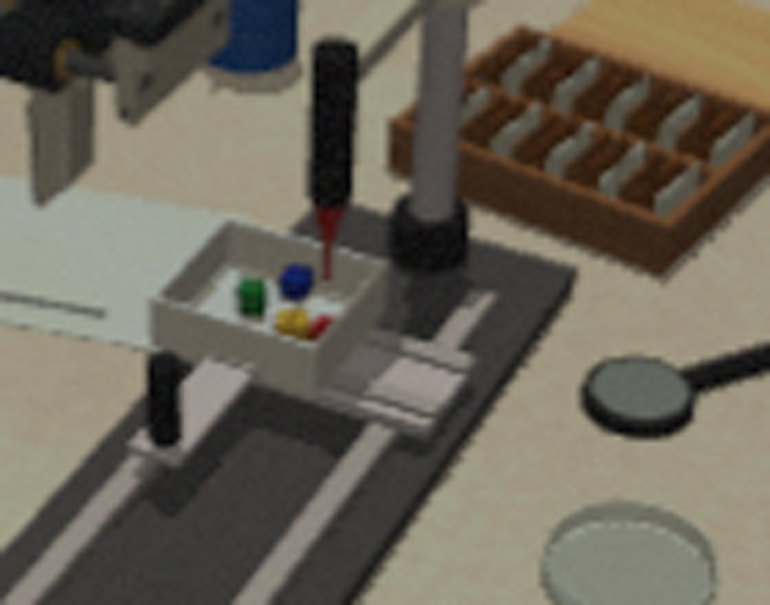

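View pics/u2t.png

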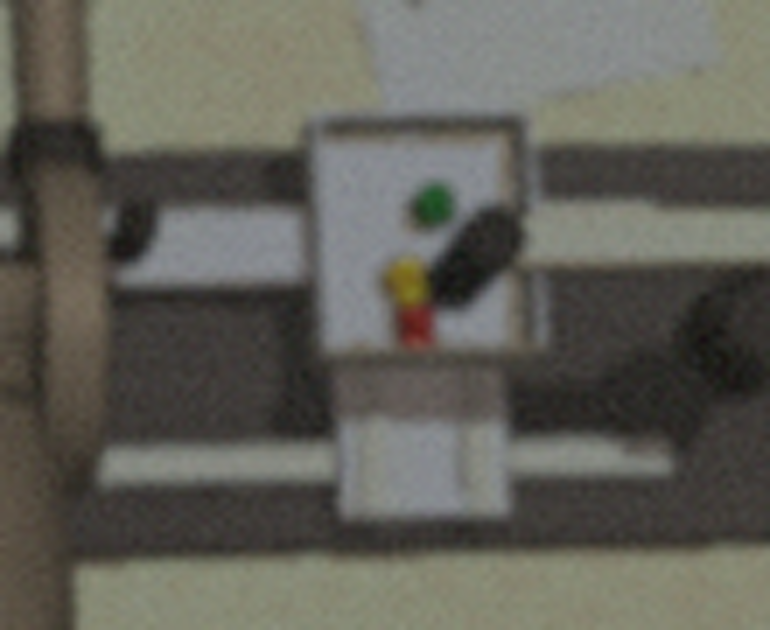

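The unobstructed views agree. In the top view red is at (415,325), right where the needle's foot projects, about (417,323). Its corrected position is (0.6175, −0.162) against the tip at (0.617, −0.163). Holding until two seconds have passed, then back to the handle.

Request:
arm_command([
  [[0, 0, 0, 0, 0, 0, 0], [0, 0, 0, 0, 0, 0, 0], [0, 0, 0, 0, 0, 0, 0], [0, 0, 0, 0, 0, 0, 0], [0, 0, 0, 0, 0, 0, 0], [0, 0, 0, 0, 0, 0, 0], [0, 0, 0, 0, 0, 0, 0], [0, 0, 0, 0, 0, 0, 0]],
])

```text
time: 26.1
tool_pos: [0.6517, 0.0756, 0.2677]
tool_rot: [-3.14, 0.0, 1.571]
contact_force: [0.2, -0.4, 0.5]
opening: 0.0458
```

```bash
python3 -c "
from h import *
st(); rel([.6515,-.046,.25],[np.pi,0,np.pi/2]);rel([.6515,-.046,.058],[np.pi,0,np.pi/2])"; python3 g14.py u3
```

```text
t26.10 pos [0.6517 0.0756 0.2677] rot [-3.14   0.     1.571] q [-1.000e-03  5.740e-01  1.039e+00 -0.000e+00  1.531e+00 -1.000e-03] F [ 0.2 -0.4  0.5] open 0.0458
row [-0.001, 0.0, -0.0, -0.405, -0.001, 0.059] rows>= 2.5
row [-0.001, 0.0, -0.0, -0.405, 0.0, 0.699] rows>= 4.8
t26.10 pos [0.6517 0.0756 0.2677] rot [-3.14   0.     1.571] q [-1.000e-03  5.740e-01  1.039e+00 -0.000e+00  1.531e+00 -1.000e-03] F [ 0.2 -0.4  0.5] open 0.0458
side tip-ground px [288.7 150. ]
side red [289.3 131.9] 26 [ 0.6576 -0.2493  0.051 ]
side yellow [283.  148.4] 24 [ 0.6351 -0.1608  0.051 ]
side green [275.5 143.5] 24 [ 0.6666 -0.1727  0.051 ]
side blue [283.5 140.7] 28 [ 0.652  -0.1975  0.051 ]
top tip-ground px [378.1 175. ]
top red [378.9 175.9] 17 [ 0.614  -0.1652  0.051 ]
top yellow [377.8 170.2] 26 [ 0.6306 -0.1627  0.051 ]
top green [381.5 158.9] 15 [ 0.6635 -0.1745  0.051 ]
```

Request:
arm_command([
  [[0, 0, 0, -0.2, 0, 0.03, 0], [0, 0, 0, -0.35, 0, 0.1, 0], [0, 0, 0, -0.405, 0, 0.22, 0], [0, 0, 0, -0.405, 0, 0.36, 0], [0, 0, 0, -0.405, 0, 0.5, 0], [0, 0, 0, -0.405, 0, 0.62, 0], [0, 0, 0, -0.405, 0, 0.698, 0], [0, 0, 0, -0.405, 0, 0.698, 0]],
])

```text
time: 27.0
tool_pos: [0.6489, -0.0455, 0.0544]
tool_rot: [-3.132, -0.001, 1.571]
contact_force: [-0.3, 0.3, -0.8]
opening: 0.0461
```

Request:
arm_command([
  [[0, 0, 0, 0, 0, 0, -0.4], [0, 0, 0, 0, 0, 0, -0.7], [0, 0, 0, 0, 0, 0, -1], [0, 0, 0, 0, 0, 0, -1], [0, 0, 0, 0, 0, 0, -1], [0, 0, 0, 0, 0, 0, -1]],
])

```text
time: 27.6
tool_pos: [0.652, -0.046, 0.0596]
tool_rot: [3.141, 0.001, 1.571]
contact_force: [-0.9, 0.6, 5.3]
opening: 0.0177
```

```bash
python3 -c "
from h import *
st(); o=robot.observe(); rel(o['tool_pos']+[-.0177,-.0028,0])"
```

```text
t27.60 pos [ 0.652  -0.046   0.0596] rot [3.141e+00 1.000e-03 1.571e+00] q [-1.870e-01  7.300e-01  1.339e+00 -1.000e-03  1.072e+00 -1.870e-01] F [-0.9  0.6  5.3] open 0.0177
row [0.0, 0.0, 0.0, -0.009, -0.059, -0.0] rows>= 0.4
```

Request:
arm_command([
  [[0, 0, 0, -0.002, -0.01, 0, -1], [0, 0, 0, -0.004, -0.025, 0, -1], [0, 0, 0, -0.007, -0.042, 0, -1], [0, 0, 0, -0.009, -0.055, 0, -1], [0, 0, 0, -0.009, -0.059, 0, -1], [0, 0, 0, -0.009, -0.059, 0, -1], [0, 0, 0, -0.009, -0.059, 0, -1]],
])

```text
time: 28.3
tool_pos: [0.6344, -0.0486, 0.0597]
tool_rot: [3.141, 0.001, 1.571]
contact_force: [-0.5, 1.8, 6.9]
opening: 0.0175
```

Request:
arm_command([
  [[0, 0, 0, 0, 0, 0, -0.2], [0, 0, 0, 0, 0, 0, -0.2], [0, 0, 0, 0, 0, 0, 0], [0, 0, 0, 0, 0, -0.1, 0], [0, 0, 0, 0, 0, -0.25, 0], [0, 0, 0, 0, 0, -0.4, 0], [0, 0, 0, 0, 0, -0.55, 0], [0, 0, 0, 0, 0, -0.6, 0]],
])

```text
time: 29.1
tool_pos: [0.6356, -0.0489, 0.2439]
tool_rot: [3.135, 0.002, 1.571]
contact_force: [1.0, -0.4, 0.0]
opening: 0.046
```

Request:
arm_command([
  [[0, 0, 0, 0.4, 0, -0.1, 0], [0, 0, 0, 0.4, 0, -0.1, 0], [0, 0, 0, 0.4, 0, -0.1, 0], [0, 0, 0, 0.4, 0, -0.1, 0], [0, 0, 0, 0.4, 0, -0.1, 0], [0, 0, 0, 0.4, 0, -0.1, 0]],
])

```text
time: 29.7
tool_pos: [0.6338, 0.0702, 0.2676]
tool_rot: [-3.139, 0.001, 1.57]
contact_force: [-0.3, -1.0, 0.3]
opening: 0.046
```

```bash
python3 g14.py u4
```

```text
t29.70 pos [0.6338 0.0702 0.2676] rot [-3.139e+00  1.000e-03  1.570e+00] q [-9.000e-03  5.360e-01  1.103e+00 -1.000e-03  1.505e+00 -8.000e-03] F [-0.3 -1.   0.3] open 0.046
side tip-ground px [288.7 150. ]
side red [289.2 131.2] 24 [ 0.6595 -0.2526  0.051 ]
side yellow [288.5 149.7] 27 [ 0.6178 -0.1629  0.051 ]
side green [280.9 144.7] 28 [ 0.6492 -0.1748  0.051 ]
side blue [288.9 142.2] 23 [ 0.6339 -0.198   0.051 ]
top tip-ground px [378.1 175. ]
top red [380. 182.] 9 [ 0.5965 -0.1675  0.051 ]
top yellow [378.9 176.1] 26 [ 0.6136 -0.165   0.051 ]
top green [382.5 164.2] 11 [ 0.648  -0.1767  0.051 ]
top blue [392.1 170.1] 14 [ 0.6309 -0.2039  0.051 ]
```

View pics/u4s.png

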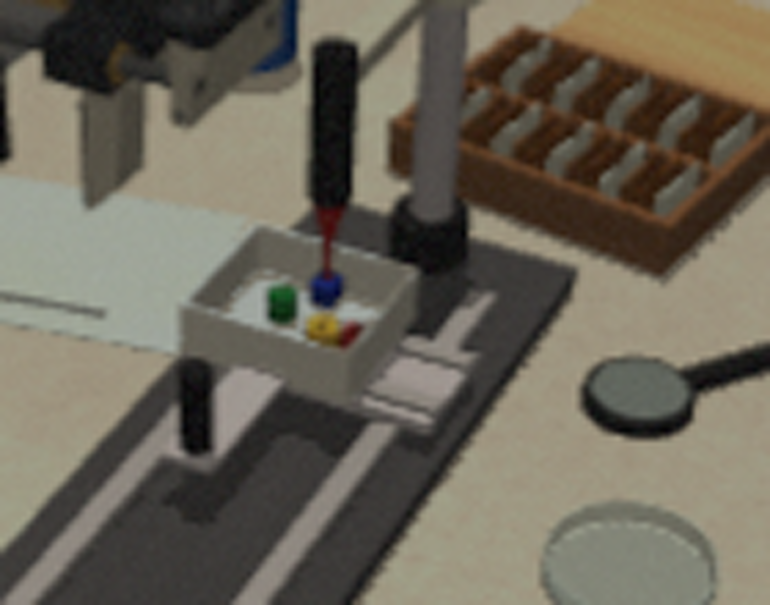

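View pics/u4t.png

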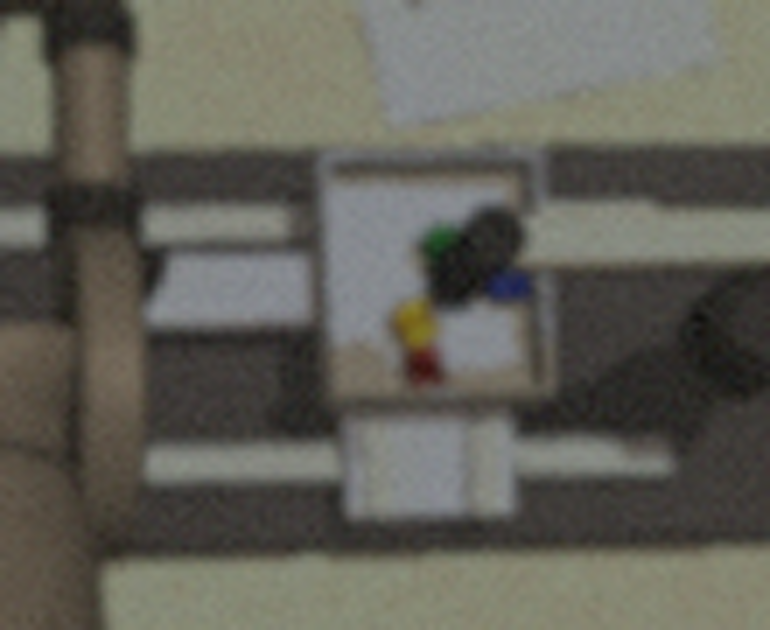

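Yellow is measured at (0.6178, −0.1629), on the tip within 1 mm, and the views agree. It stays at rest while I regrip. Green is next.

```bash
python3 -c "
from h import *
rel([.6345,-.0486,.058],[np.pi,0,np.pi/2])"
```

```text
row [-0.002, 0.0, -0.001, -0.395, 0.004, 0.699] rows>= 4.8
```

Request:
arm_command([
  [[0, 0, 0, -0.2, 0, 0.03, 0], [0, 0, 0, -0.35, 0, 0.1, 0], [0, 0, 0, -0.395, 0.003, 0.22, 0], [0, 0, 0, -0.395, 0.003, 0.36, 0], [0, 0, 0, -0.395, 0.003, 0.5, 0], [0, 0, 0, -0.395, 0.003, 0.62, 0], [0, 0, 0, -0.395, 0.003, 0.695, 0], [0, 0, 0, -0.395, 0.003, 0.695, 0]],
])

```text
time: 30.6
tool_pos: [0.6319, -0.0479, 0.0558]
tool_rot: [-3.132, -0.001, 1.569]
contact_force: [0.2, -0.0, 0.7]
opening: 0.0458
```

Request:
arm_command([
  [[0, 0, 0, 0, 0, 0, -0.4], [0, 0, 0, 0, 0, 0, -0.7], [0, 0, 0, 0, 0, 0, -1], [0, 0, 0, 0, 0, 0, -1], [0, 0, 0, 0, 0, 0, -1], [0, 0, 0, 0, 0, 0, -1]],
])

```text
time: 31.2
tool_pos: [0.6351, -0.0472, 0.0611]
tool_rot: [3.141, 0.001, 1.571]
contact_force: [-0.7, 0.1, 6.0]
opening: 0.0176
```

```bash
python3 -c "
from h import *
st(); o=robot.observe(); rel(o['tool_pos']+[-.032,.0118,0])"
```

```text
t31.20 pos [ 0.6351 -0.0472  0.0611] rot [3.141e+00 1.000e-03 1.571e+00] q [-1.940e-01  7.020e-01  1.393e+00 -1.000e-03  1.046e+00 -1.940e-01] F [-0.7  0.1  6. ] open 0.0176
row [0.0, 0.0, 0.0, 0.039, -0.107, -0.0] rows>= 0.7
```

Request:
arm_command([
  [[0, 0, 0, 0.005, -0.014, 0, -1], [0, 0, 0, 0.012, -0.034, 0, -1], [0, 0, 0, 0.022, -0.06, 0, -1], [0, 0, 0, 0.031, -0.087, 0, -1], [0, 0, 0, 0.037, -0.103, 0, -1], [0, 0, 0, 0.039, -0.109, 0, -1], [0, 0, 0, 0.039, -0.109, 0, -1], [0, 0, 0, 0.039, -0.109, 0, -1]],
])

```text
time: 32.0
tool_pos: [0.6023, -0.0355, 0.061]
tool_rot: [3.141, 0.001, 1.571]
contact_force: [0.1, -0.4, 7.0]
opening: 0.0172
```

Request:
arm_command([
  [[0, 0, 0, 0, 0, 0, -0.2], [0, 0, 0, 0, 0, 0, -0.2], [0, 0, 0, 0, 0, 0, 0], [0, 0, 0, 0, 0, -0.1, 0], [0, 0, 0, 0, 0, -0.25, 0], [0, 0, 0, 0, 0, -0.4, 0], [0, 0, 0, 0, 0, -0.55, 0], [0, 0, 0, 0, 0, -0.6, 0]],
])

```text
time: 32.8
tool_pos: [0.6037, -0.0356, 0.2452]
tool_rot: [3.135, 0.002, 1.571]
contact_force: [1.5, -0.4, -0.8]
opening: 0.0458
```

Request:
arm_command([
  [[0, 0, 0, 0.4, 0, -0.1, 0], [0, 0, 0, 0.4, 0, -0.1, 0], [0, 0, 0, 0.4, 0, -0.1, 0], [0, 0, 0, 0.4, 0, -0.1, 0], [0, 0, 0, 0.4, 0, -0.1, 0], [0, 0, 0, 0.4, 0, -0.1, 0]],
])

```text
time: 33.4
tool_pos: [0.602, 0.0835, 0.2692]
tool_rot: [-3.139, 0.001, 1.57]
contact_force: [0.1, 0.2, -0.4]
opening: 0.0458
```

```bash
python3 g14.py u5
```

```text
t33.40 pos [0.602  0.0835 0.2692] rot [-3.139e+00  1.000e-03  1.570e+00] q [ 1.200e-02  4.740e-01  1.201e+00 -1.000e-03  1.469e+00  1.300e-02] F [ 0.1  0.2 -0.4] open 0.0458
side tip-ground px [288.7 150. ]
side red [289.4 130.2] 20 [ 0.6616 -0.258   0.051 ]
side yellow [296.7 154.8] 27 [ 0.5854 -0.1515  0.051 ]
side green [288.5 149.8] 26 [ 0.6175 -0.1625  0.051 ]
side blue [296.9 146.8] 27 [ 0.602  -0.1879  0.051 ]
top tip-ground px [378.1 175. ]
top red [376.5 193.4] 17 [ 0.5641 -0.1564  0.051 ]
top yellow [375.1 187. ] 29 [ 0.5822 -0.153   0.051 ]
top green [379.1 175.7] 13 [ 0.6147 -0.1656  0.051 ]
top blue [389.1 180.6] 17 [ 0.6005 -0.1937  0.051 ]
```

View pics/u5s.png

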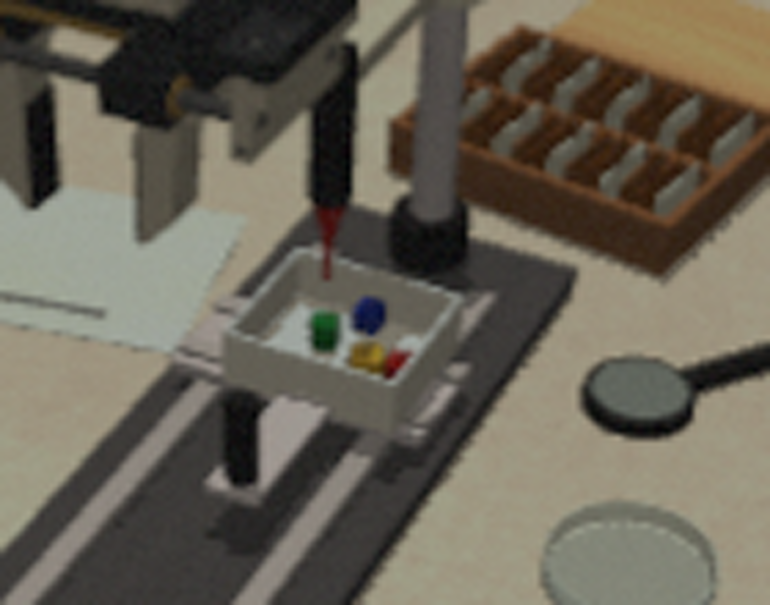

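View pics/u5t.png

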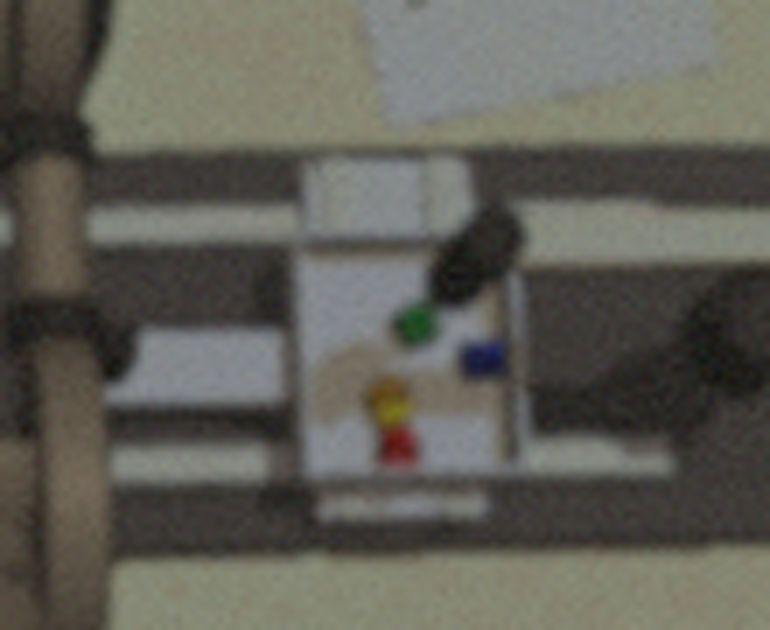

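Green is measured at (0.6175, −0.1625), on the tip in both views. Regrip for blue.

```bash
python3 -c "
from h import *
rel([.6023,-.037,.059],[np.pi,0,np.pi/2])"
```

```text
row [-0.002, 0.0, -0.001, -0.401, 0.003, 0.701] rows>= 4.8
```

Request:
arm_command([
  [[0, 0, 0, -0.2, 0, 0.03, 0], [0, 0, 0, -0.35, 0, 0.1, 0], [0, 0, 0, -0.401, 0.003, 0.22, 0], [0, 0, 0, -0.401, 0.003, 0.36, 0], [0, 0, 0, -0.401, 0.003, 0.5, 0], [0, 0, 0, -0.401, 0.003, 0.62, 0], [0, 0, 0, -0.401, 0.003, 0.7, 0], [0, 0, 0, -0.401, 0.003, 0.7, 0]],
])

```text
time: 34.3
tool_pos: [0.6, -0.0364, 0.056]
tool_rot: [-3.132, -0.001, 1.569]
contact_force: [-0.4, 0.1, 0.3]
opening: 0.0458
```

Request:
arm_command([
  [[0, 0, 0, 0, 0, 0, -0.4], [0, 0, 0, 0, 0, 0, -0.7], [0, 0, 0, 0, 0, 0, -1], [0, 0, 0, 0, 0, 0, -1], [0, 0, 0, 0, 0, 0, -1], [0, 0, 0, 0, 0, 0, -1]],
])

```text
time: 34.9
tool_pos: [0.6033, -0.0358, 0.0611]
tool_rot: [3.141, 0.001, 1.571]
contact_force: [-0.6, -0.7, 5.9]
opening: 0.0176
```

```bash
python3 -c "
from h import *
st(); o=robot.observe(); rel(o['tool_pos']+[.0145,.0258,0])"
```

```text
t34.90 pos [ 0.6033 -0.0358  0.0611] rot [3.141e+00 1.000e-03 1.571e+00] q [-1.860e-01  6.510e-01  1.497e+00 -1.000e-03  9.930e-01 -1.850e-01] F [-0.6 -0.7  5.9] open 0.0176
row [0.0, 0.0, 0.0, 0.086, 0.048, -0.0] rows>= 0.6
```

Request:
arm_command([
  [[0, 0, 0, 0.01, 0.005, 0, -1], [0, 0, 0, 0.026, 0.013, 0, -1], [0, 0, 0, 0.046, 0.024, 0, -1], [0, 0, 0, 0.066, 0.034, 0, -1], [0, 0, 0, 0.08, 0.042, 0, -1], [0, 0, 0, 0.086, 0.045, 0, -1], [0, 0, 0, 0.086, 0.045, 0, -1], [0, 0, 0, 0.086, 0.045, 0, -1]],
])

```text
time: 35.7
tool_pos: [0.6171, -0.0098, 0.0611]
tool_rot: [3.141, 0.0, 1.571]
contact_force: [0.3, 0.9, 6.0]
opening: 0.0174
```

Request:
arm_command([
  [[0, 0, 0, 0, 0, 0, -0.2], [0, 0, 0, 0, 0, 0, -0.2], [0, 0, 0, 0, 0, 0, 0], [0, 0, 0, 0, 0, -0.1, 0], [0, 0, 0, 0, 0, -0.25, 0], [0, 0, 0, 0, 0, -0.4, 0], [0, 0, 0, 0, 0, -0.55, 0], [0, 0, 0, 0, 0, -0.6, 0]],
])

```text
time: 36.5
tool_pos: [0.6182, -0.0101, 0.2454]
tool_rot: [3.135, 0.001, 1.571]
contact_force: [0.1, 1.0, -0.1]
opening: 0.0459
```

Request:
arm_command([
  [[0, 0, 0, 0.4, 0, -0.1, 0], [0, 0, 0, 0.4, 0, -0.1, 0], [0, 0, 0, 0.4, 0, -0.1, 0], [0, 0, 0, 0.4, 0, -0.1, 0], [0, 0, 0, 0.4, 0, -0.1, 0], [0, 0, 0, 0.4, 0, -0.1, 0]],
])

```text
time: 37.1
tool_pos: [0.6165, 0.1089, 0.2692]
tool_rot: [-3.139, 0.001, 1.57]
contact_force: [-0.2, -0.5, -0.2]
opening: 0.0458
```

```bash
python3 g14.py u6
```

```text
t37.10 pos [0.6165 0.1089 0.2692] rot [-3.139e+00  1.000e-03  1.570e+00] q [ 5.300e-02  5.110e-01  1.141e+00 -1.000e-03  1.492e+00  5.400e-02] F [-0.2 -0.5 -0.2] open 0.0458
side tip-ground px [288.7 150. ]
side red [289.4 131.9] 27 [ 0.6576 -0.2495  0.051 ]
side yellow [288.1 158.1] 28 [ 0.6004 -0.1251  0.051 ]
side green [280.3 152.7] 28 [ 0.6323 -0.138   0.051 ]
side blue [288.6 149.8] 32 [ 0.617  -0.1623  0.051 ]
top tip-ground px [378.1 175. ]
top red [367.1 188.2] 17 [ 0.5789 -0.1299  0.051 ]
top yellow [366.  182.3] 23 [ 0.596  -0.1274  0.051 ]
top green [369.6 170.8] 16 [ 0.6291 -0.139   0.051 ]
top blue [379.5 175.6] 19 [ 0.615  -0.1667  0.051 ]
```

View pics/u6s.png

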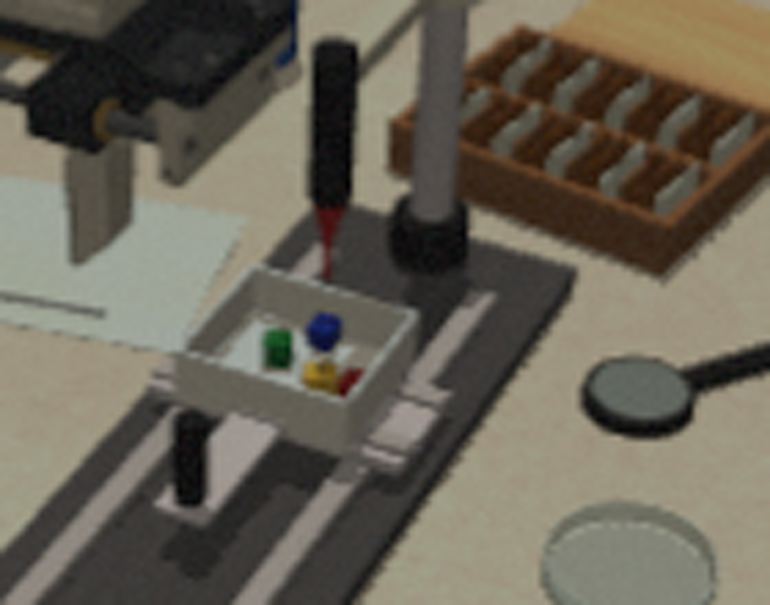

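View pics/u6t.png

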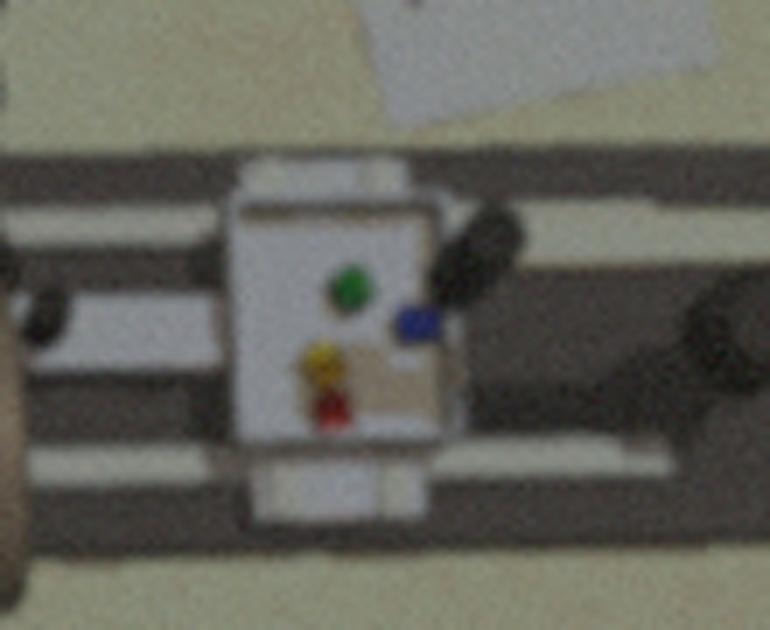

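Blue is measured at (0.617, −0.162), on the tip in both views. Regrip, then slide back to the stop.

```bash
python3 -c "
from h import *
rel([.6171,-.011,.059],[np.pi,0,np.pi/2])"
```

```text
row [-0.002, 0.0, -0.001, -0.399, 0.004, 0.701] rows>= 4.8
```

Request:
arm_command([
  [[0, 0, 0, -0.2, 0, 0.03, 0], [0, 0, 0, -0.35, 0, 0.1, 0], [0, 0, 0, -0.399, 0.003, 0.22, 0], [0, 0, 0, -0.399, 0.003, 0.36, 0], [0, 0, 0, -0.399, 0.003, 0.5, 0], [0, 0, 0, -0.399, 0.003, 0.62, 0], [0, 0, 0, -0.399, 0.003, 0.7, 0], [0, 0, 0, -0.399, 0.003, 0.7, 0]],
])

```text
time: 38.0
tool_pos: [0.6144, -0.0104, 0.0559]
tool_rot: [-3.132, -0.001, 1.569]
contact_force: [-0.2, -0.6, 0.6]
opening: 0.0461
```

Request:
arm_command([
  [[0, 0, 0, 0, 0, 0, -0.4], [0, 0, 0, 0, 0, 0, -0.7], [0, 0, 0, 0, 0, 0, -1], [0, 0, 0, 0, 0, 0, -1], [0, 0, 0, 0, 0, 0, -1], [0, 0, 0, 0, 0, 0, -1]],
])

```text
time: 38.6
tool_pos: [0.6177, -0.0097, 0.0611]
tool_rot: [3.141, 0.001, 1.571]
contact_force: [-0.7, -0.7, 5.7]
opening: 0.0178
```

Request:
arm_command([
  [[0, 0, 0, 0.02, 0, 0, -1], [0, 0, 0, 0.06, 0, 0, -1], [0, 0, 0, 0.12, 0, 0, -1], [0, 0, 0, 0.19, 0, 0, -1], [0, 0, 0, 0.26, 0, 0, -1], [0, 0, 0, 0.32, 0, 0, -1], [0, 0, 0, 0.36, 0, 0, -1], [0, 0, 0, 0.37, 0, 0, -1]],
])

```text
time: 39.4
tool_pos: [0.6175, 0.1027, 0.0611]
tool_rot: [3.141, 0.0, 1.572]
contact_force: [-0.7, -2.2, 6.9]
opening: 0.018
```

Request:
arm_command([
  [[0, 0, 0, 0.02, 0, 0, -1], [0, 0, 0, 0.06, 0, 0, -1], [0, 0, 0, 0.11, 0, 0, -1], [0, 0, 0, 0.15, 0, 0, -1], [0, 0, 0, 0.18, 0, 0, -1], [0, 0, 0, 0.2, 0, 0, -1], [0, 0, 0, 0.21, 0, 0, -1], [0, 0, 0, 0.21, 0, 0, -1]],
])

```text
time: 40.2
tool_pos: [0.6176, 0.1652, 0.0611]
tool_rot: [3.141, -0.0, 1.571]
contact_force: [-1.5, 1.0, 5.5]
opening: 0.0175
```

Request:
arm_command([
  [[0, 0, 0, 0.008, 0, 0, -1], [0, 0, 0, 0.016, 0, 0, -1], [0, 0, 0, 0.024, 0, 0, -1], [0, 0, 0, 0.03, 0, 0, -1], [0, 0, 0, 0.03, 0, 0, -1]],
])

```text
time: 40.7
tool_pos: [0.6176, 0.1735, 0.0611]
tool_rot: [3.141, 0.0, 1.571]
contact_force: [-1.7, 0.7, 7.0]
opening: 0.0176
```

Request:
arm_command([
  [[0, 0, 0, 0.004, 0, 0, -1], [0, 0, 0, 0.008, 0, 0, -1], [0, 0, 0, 0.012, 0, 0, -1], [0, 0, 0, 0.016, 0, 0, -1], [0, 0, 0, 0.02, 0, 0, -1], [0, 0, 0, 0.02, 0, 0, -1]],
])

```text
time: 41.3
tool_pos: [0.6176, 0.1794, 0.0611]
tool_rot: [3.142, 0.0, 1.571]
contact_force: [-0.8, -1.6, 6.8]
opening: 0.018
```

Request:
arm_command([
  [[0, 0, 0, 0.005, 0, 0, -1], [0, 0, 0, 0.01, 0, 0, -1], [0, 0, 0, 0.014, 0, 0, -1], [0, 0, 0, 0.018, 0, 0, -1], [0, 0, 0, 0.022, 0, 0, -1]],
])

```text
time: 41.8
tool_pos: [0.6178, 0.1809, 0.0607]
tool_rot: [-3.14, 0.008, 1.57]
contact_force: [-1.2, -20.1, 5.0]
opening: 0.0176
```

The stop is reached: the −y force jumped to 20 N. I'll relax the push, release, lift, and back away for a final look.

Request:
arm_command([
  [[0, 0, 0, -0.012, 0, 0, -1], [0, 0, 0, -0.012, 0, 0, -0.4], [0, 0, 0, -0.012, 0, 0, -0.2], [0, 0, 0, -0.012, 0, 0, 0], [0, 0, 0, -0.012, 0, -0.1, 0], [0, 0, 0, -0.012, 0, -0.3, 0], [0, 0, 0, -0.012, 0, -0.5, 0], [0, 0, 0, -0.012, 0, -0.7, 0]],
])

```text
time: 42.6
tool_pos: [0.617, 0.1828, 0.2415]
tool_rot: [-3.139, 0.0, 1.571]
contact_force: [0.2, 0.7, -0.7]
opening: 0.046
```

Request:
arm_command([
  [[0, 0, 0, -0.5, -0.6, -0.2, 0], [0, 0, 0, -0.8, -0.7, -0.2, 0], [0, 0, 0, -0.8, -0.7, -0.2, 0], [0, 0, 0, -0.8, -0.7, -0.2, 0], [0, 0, 0, -0.8, -0.7, -0.2, 0], [0, 0, 0, -0.8, -0.7, -0.2, 0], [0, 0, 0, -0.8, -0.7, -0.2, 0], [0, 0, 0, -0.8, -0.7, -0.2, 0]],
])

```text
time: 43.4
tool_pos: [0.4062, -0.0592, 0.3012]
tool_rot: [-3.142, 0.002, 1.568]
contact_force: [0.3, 1.3, 0.4]
opening: 0.0458
```

```bash
cat > fin.py <<'E'
from h import *
from m8 import stones
st()
c=cam('side');np.savez('pics/side_f.npz',**c);save(c['image'],'f_s.png',1.4)
t=cam('top');np.savez('pics/top_f.npz',**t);save(t['image'],'f_t.png',1.4)
for lab,im in(('side',c),('top',t)):
    p=proj(im,[.618,.057,.05])[0]
    for k,v in stones(im,p,28).items(): print(lab,k,v[0].round(1),v[1],v[2].round(4))
E
python3 fin.py
```

```text
t43.40 pos [ 0.4062 -0.0592  0.3012] rot [-3.142e+00  2.000e-03  1.568e+00] q [-3.310e-01  7.200e-02  1.664e+00 -1.000e-03  1.405e+00 -3.280e-01] F [0.3 1.3 0.4] open 0.0458
side red [259.2 197.6] 36 [0.5912 0.0617 0.051 ]
side yellow [252.6 196.7] 45 [0.6079 0.0667 0.051 ]
side green [247.1 190.3] 36 [0.6333 0.052  0.051 ]
side blue [257.  186.4] 41 [0.6181 0.0262 0.051 ]
top red [299.8 186.1] 18 [0.5863 0.0593 0.051 ]
top yellow [298.2 180.2] 22 [0.6031 0.0637 0.051 ]
top green [303.1 170.8] 16 [0.63   0.0496 0.051 ]
top blue [312.6 175.9] 15 [0.6152 0.023  0.051 ]
```

View pics/f_s.png

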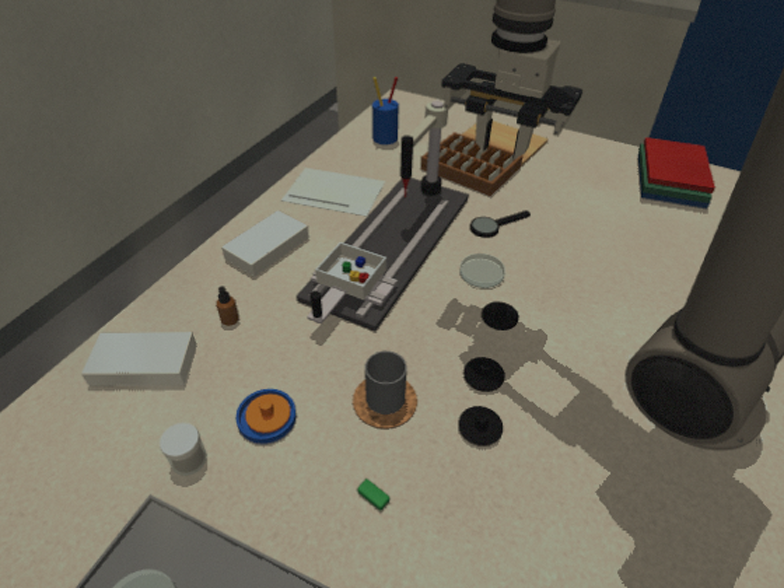

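View pics/f_t.png

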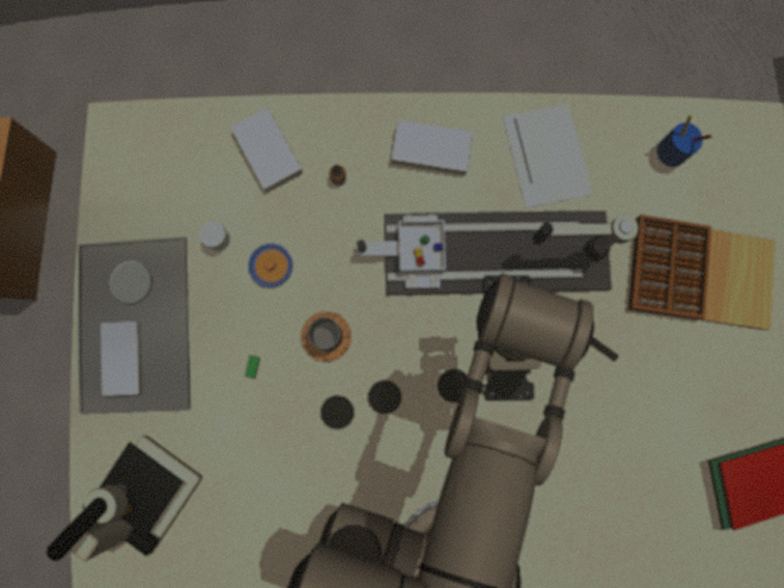

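The final views show the cap flat in its dish (side (266,412)), the empty pot upright in the middle of the coaster (top (325,335)), and all four stones in the tray at the loading end. The bystanders are where they were. The arm is clear, so I'm handing in.

```bash
python3 - <<'E'
from h import *
s=dict(np.load('pics/side_f.npz'));H,S,V=HSV(s)
A=dict(np.load('pics/side0.npz'))
# pot vs coaster, bystanders colour shift
from ov import over
X=cloud(s); m=(X[...,2]>.02)&(X[...,2]<.1)&(np.hypot(X[...,0]-.444,X[...,1]-.253)<.06); print('pot',hullfit(s,blob(m,proj(s,[.444,.253,.045])[0],40),[.4445,.253],.032,[.02,.084]))
m=(np.hypot(X[...,0]-.617,X[...,1]-.18)<.025)&(X[...,2]>.075)&(X[...,2]<.11); print('handle',X[m].mean(0).round(4))
st(); print(robot.hand_in())
E
```

```text
pot (array([0.44697078, 0.25033595]), np.float64(0.9624830239927569))
handle [0.6167 0.1805 0.0886]
t43.50 pos [ 0.4076 -0.0576  0.3004] rot [-3.141  0.     1.57 ] q [-0.327  0.075  1.663 -0.     1.404 -0.325] F [-0.5  1.   0. ] open 0.0462
the job is handed in; nothing more can be done
None
```

I carried out every step and handed the job in at about 43.5 s; the hand-in gave no verdict.

- **Cap and pot:** I set the orange cap in the blue holder. I tipped all four stones (red, yellow, green, blue) into the tray by turning the pot about 130°, and stood the empty pot on the cork coaster.
- **Pointer stops:** I slid the tray by its handle to bring red, yellow, green and blue under the pointer in that order. It rested more than two seconds each time.
- **Return:** I pushed the tray back until it met the stop (20 N on the wrist), let go and backed the arm away.

My last checks:
- **Cap:** it lay flat, about 2 mm off the holder's centre just after placing. In the final pictures it still lay flat in the dish.
- **Pot:** upright, about 4 mm or less from the coaster's centre.
- **Stones:** yellow, green and blue measured within about 1 mm of the tip. Red was partly hidden behind yellow in the side view, so its 1 mm figure comes mainly from the top view and is less certain (about 3 mm).
- **Tray:** handle at y = 0.1805, where the stop was felt (0.181), with all four stones inside.
- **Bystanders:** they showed no movement by eye; I did not measure them.

The two cameras disagreed by 3–5 mm throughout. I trusted the side camera, which matched the arm's own position within 1–2 mm.

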